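Fetch the boxed-in bronze for examination

TASK

On this conservation table three tall bronze vessels stand on the wooden board in front of and beside a small round bronze box and shut it in. Stand all three vessels on the large blue mat, then move the little box to the centre of the white disc in the middle of the square dark pad, and only then put each vessel back on the very spot on the board it came from. Keep all four bronzes upright throughout, let go of each once it stands, and do not shift the little capped amber vial on the board.

Things in the scene. Friction and masses are not known exactly. Their poses are not given: they have to be found in the camera images.
- belljar_mid (a point): Dark aged bronze, solid, upright, round about its vertical z axis. Bell-footed jar, 126 mm tall: foot 68 mm across flaring in to 56 mm, shoulder up to 84 mm above its foot, above that a straight round neck 38 mm across up to the top (42 mm long), which is the place to grip; 0.3 to 0.52 kg. Point: on its axis, half-way up. 
- bottle_mid (a point): Dark aged bronze, solid, upright, round about its vertical z axis. Tallest and slimmest-necked vessel, a bottle 142 mm tall: straight body 58 mm across to 85 mm above its foot, shoulder to 96 mm, then a straight round neck 26 mm across up to the top (46 mm long), the place to grip; 0.28 to 0.5 kg. Point: on its axis, half-way up. 
- balljar_mid (a point): Dark aged bronze, solid, upright, round about its vertical z axis. Round-bellied jar with the widest mouth, 118 mm tall: foot 48 mm, belly 63 mm across, shoulder to 76 mm above its foot, then a straight round collar 50 mm across up to the top (42 mm long), the place to grip; 0.31 to 0.55 kg. Point: on its axis, half-way up. 
- box_mid (a point): The little round lidded bronze box to be fetched: straight wall 46 mm across up to 36 mm above its foot, lid tapering to a knob 11 mm across, 48 mm tall overall; 0.11 to 0.2 kg. Grip it by the straight wall. About 14 mm is free between it and the vessels around it. Point: on its axis, half-way up. 
- rack: Fixed wooden board, 200 (x) by 220 (y) mm, top 12 mm above the table; 10 mm rail along its +x edge, 45 mm above the table. Origin: centre of underside; x points from the robot to the rail. Cork discs mark the spots at x, y (mm): box 43, 0; vessels -27, 0 and 35, 68 and 35, -68 (which vessel is where varies). Amber vial at -75, 85; a loose bangle, 36 mm wide, 10 high, at -75, -85.
- mat: The side area for the vessels: a fixed plain blue felt mat, rectangular, lying flat, 150 mm along its x, 230 mm along its y, 6 mm thick. Origin: centre of its underside, on the table. It may lie left of, right of or between the other two places.
- pad: The examination pad: a fixed dark grey rubber square, 160 by 160 mm, 6 mm thick, with a flat white disc 68 mm across in its middle and a black and white scale bar near its -x edge. Origin: centre of its underside, on the table.
- vial_mid (a point): Small loose amber glass vial with a white cap, 26 mm across, 45 mm tall, standing on a front corner of the board; not to be shifted. Point: on its axis, half-way up.
Things that resemble listed ones, but are neither listed nor needed, are in the scene too. Leave any yellow look-alike of the part that bears bottle_mid alone. Leave any pink look-alike of the pad alone.

How it is judged:
By the outcome, as a careful person would: the job done as asked, in the order asked, and still so for the second after the job is handed in, with the robot touching nothing.
It also fails if it takes over 149 s, if anything falls off the work surface, if the arm or the gripper's body presses on something with over 40 N, if the wrist force passes 120 N, or if a joint passes its speed limit or range.

ROBOT

A 6-joint arm with a two-finger parallel gripper is mounted at the origin on the work surface. World frame = base frame: x ahead of the robot, y to its left, z up, the work surface at z = 0. Lengths are in m, angles in rad, forces in N, time in s.
With the tool pointing down it reaches from about 0.25 to 0.8 m from the base axis. Payload 8.5 kg.
Tool frame: the origin (TCP) lies on the centre line of the jaws, within the pads' length; the fingertips stand 14 mm ahead of it and the grasp point (between the pads) lies 5 mm behind it (r.tips_ahead is the distance from the TCP to the fingertips, in m); z points along the fingers, y is the line along which they close (so a half turn about z gives the same grasp; the last joint's range is limited). The gripper opens to 85 mm and grips with 20 to 120 N. Pads are 22 mm wide; open, the fingers measure 114 mm over their backs; the gripper's body (76 mm by 85 mm) begins 54 mm behind the grasp point. The pads swing forward as they close: fully open they stand 13 mm farther back than shut.
Start: joints at [1.261, 0.238, -0.013, 1.319, 0, 1.571], TCP at [0.16, 0.5, 0.245] pointing down, gripper open.
Joint ranges: [-2.66, 2.66], [-1.03, 1.9], [-1.14, 1.46], [-1.82, 2.27], [-1.45, 1.34], [-3.14, 3.14]. Speed limits (rad/s): [2.22, 2.22, 2.79, 3.14, 3.14, 3.14].

INTERFACE

Orientations are given as a 3x3 rotation matrix whose columns are the frame's x, y, z axes.
In Python, from plant import r, camera, get_calibration, workorder, models gives the robot as it stands.
- The arm moves only by the tool arm_command, never from a script. Its argument "motion" is a list of rows, each an object of numbers: "x", "y", "z": the shift along the world's x, y, z in cm; "ax", "ay", "az": the turn, a rotation vector about the world's x, y, z in rad; "grip": the finger opening in cm, from 0 to 8.54. In form: [{"x": .., "y": .., "z": .., "ax": .., "ay": .., "az": .., "grip": ..}, ...]. A call has 1 to 8 rows; each row is the pose to reach, as a shift and turn from the pose commanded when the call began; what a row does not reach only later rows make up. A row lasts 1/12 s, in which the tool goes at most 41.7 mm and 7.16 degrees, less where a joint would pass 70% of its speed; a pose out of reach is approached as far as the arm can. A call with a gripper value outside its range is refused whole. The fingers move at their own pace and stop on an object; "force" is the grip in N (left out, the last holds). Time passes only in rows, so rows that repeat a pose let the fingers close. It gives the time, the measured TCP pose, the force, the opening and the grip force at its end, in the units of the state.
- r.read_state(): the state, without advancing time (a new reading comes with each control period).
- camera(name): name is "scene" or "top"; returns the picture (384x512x3 uint8, blue, green, red); there is no depth.
- get_calibration(name): a dict with "mtx" (3x3 intrinsics, pixels), "extrinsics" (4x4, takes a point from world to camera coordinates). Camera axes: x right, y down, z forward; pixel columns grow to the right and rows downward; lengths in m; the calibration is good to about 2 mm. A picture is of the moment at which its call begins. get_calibration takes no time and is no camera call.
- workorder.finish_job(): hands the job in; it is judged then, once.
Trained networks look in the newest picture that a camera, given by its name, has taken for a name from the list of things; names that differ only in an ending like _2 or _b are one class to them, and where a whole thing is asked for, a point or a joint stands for the part that bears it (a point fixed in the world has none). Each returns a list of dicts, best first, with "score" (0 to 1); they miss things now and then, are a little off and sometimes report something else, mostly with a low value. They report only what shows in the picture. A call takes as long as a camera call. They do not tell look-alikes from the thing itself.
- models.trace(camera, label): "region" (384x512 bool, what is visible of it) and "location" ([column, row] in pixels, amid what is visible of it).
- models.pinpoint(camera, label): "location" ([column, row] in pixels: a listed point, or the origin of a listed thing).
The state is a dict: "time": time; "qpos": joint angles; "joint_vel": joint speeds; "joint_torque": joint torques, N m; "tcp_pos": TCP position; "ee_rot": TCP orientation; "ft_force": force on the tool from outside, world axes, zero at the start; "wrist_torque": the same for the moment, N m; "gripper_width": finger opening in m; "finger_force": force on a finger pad.
Only numpy, scipy, OpenCV 4.12 (cv2) and the standard library are available. Lean on these libraries where they do the work, as an engineer would, in place of code of your own. Each camera call takes 0.05 s, during which the arm holds its last target. There are 200 camera calls.

## Working session

There is one attempt and no reset: what is moved stays moved. The work goes in short steps, Python scripts to look and compute and a tool call to move; the robot and the scene stay as the last step left them, time stands still between calls to the robot, and variables do not carry over. Pictures are saved under pics/ and viewed, at most 14 in all, crops included, and the job is handed in when it is done.

Besides the shell and the picture viewer there is one more tool, called after "Emit:" as name(argument=value, ...), one argument or row to a line, values as JSON. arm_command: Moves the arm, as the interface text tells. Its arguments: {"type":"object","properties":{"motion":{"type":"array"},"force":{"type":"number"}},"required":["motion"]}

```bash
ls; mkdir -p pics
python3 - <<'E'
from plant import r, camera, get_calibration, models
import cv2,numpy as np
for c in("scene","top"):
    cv2.imwrite(f"pics/{c}0.png",camera(c))
    k=get_calibration(c);print(c,np.round(k["mtx"],1).tolist(),np.round(k["extrinsics"],3).tolist())
s=r.read_state();print(s)
E
```

```text
pics
scene [[354.7, 0.0, 260.1], [0.0, 354.7, 187.0], [0.0, 0.0, 1.0]] [[-0.727, 0.687, 0.006, 0.316], [0.505, 0.541, -0.672, -0.207], [-0.465, -0.486, -0.74, 1.2], [0.0, 0.0, 0.0, 1.0]]
top [[498.5, 0.0, 253.2], [0.0, 498.5, 185.8], [0.0, 0.0, 1.0]] [[-0.003, -1.0, 0.017, 0.042], [-0.99, 0.0, -0.141, 0.477], [0.141, -0.017, -0.99, 1.412], [0.0, 0.0, 0.0, 1.0]]
{'time': 0.1, 'qpos': array([ 1.26104097e+00,  2.38713068e-01, -1.41931178e-02,  1.31919004e+00,
       -3.02488281e-05,  1.57079317e+00]), 'joint_vel': array([1.44994268e-03, 3.58782491e-05, 6.96662110e-04, 2.72863845e-03,
       6.93012838e-05, 7.29347699e-05]), 'joint_torque': array([-1.00567886e-03, -5.39720392e+01,  3.46996701e+01,  1.34220856e-02,
       -3.98738655e-05,  1.82380762e-05]), 'tcp_pos': array([0.15993098, 0.49966504, 0.24473693]), 'ee_rot': array([[-9.52409144e-01,  3.04822385e-01, -3.67433466e-04],
       [ 3.04822605e-01,  9.52408328e-01, -1.24725550e-03],
       [-3.02447039e-05, -1.29989957e-03, -9.99999155e-01]]), 'ft_force': array([-0.03486876, -0.28904025,  0.47779721]), 'wrist_torque': array([ 0.03097528, -0.02081757, -0.02125984]), 'finger_force': 0.0, 'gripper_width': 0.08545446755992814}
```

View pics/scene0.png

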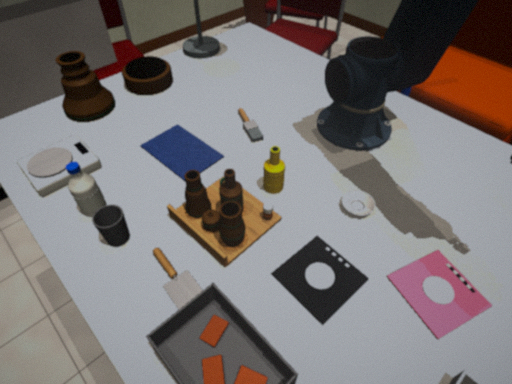

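View pics/top0.png

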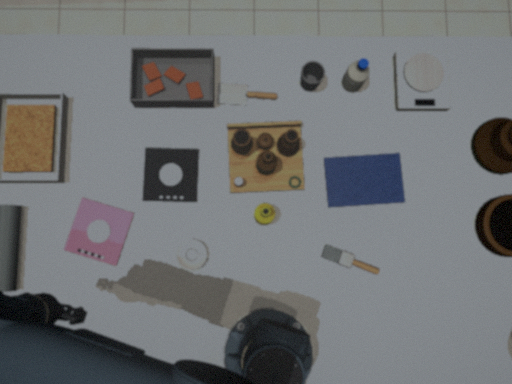

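```bash
cat > h.py <<'E'
from plant import r, camera, get_calibration, models
import cv2,numpy as np
def ray(c,uv):
    k=get_calibration(c);E=np.array(k["extrinsics"]);K=np.array(k["mtx"])
    d=E[:3,:3].T@np.linalg.inv(K)@[uv[0],uv[1],1];o=-E[:3,:3].T@E[:3,3];return o,d
def plane(c,uv,z):
    o,d=ray(c,uv);return o+d*(z-o[2])/d[2]
def proj(c,p):
    k=get_calibration(c);E=np.array(k["extrinsics"]);q=np.array(k["mtx"])@(E[:3,:3]@np.array(p)+E[:3,3]);return q[:2]/q[2]
Z=dict(belljar_mid=.075,bottle_mid=.083,balljar_mid=.071,box_mid=.036,vial_mid=.0345,rack=0,mat=0,pad=0)
E
python3 - <<'E'
from h import *
for c in("top","scene"):
    camera(c)
    for n,z in Z.items():
        for d in models.pinpoint(c,n)[:3]:
            print(c,n,round(d["score"],2),np.round(d["location"],1),np.round(plane(c,d["location"],z)*1000,1))
E
```

```text
top belljar_mid 0.63 [286.  137.7] [610.1 -51.8  75. ]
top bottle_mid 0.68 [266.8 162.2] [537.3   3.9  83. ]
top balljar_mid 0.97 [242.5 139.8] [604.7  72.5  71. ]
top box_mid 0.71 [263.5 141.5] [608.   11.1  36. ]
top vial_mid 0.6 [240.1 180.9] [491.3  79.6  34.5]
top rack 0.98 [264.5 159.8] [560.4   7.    0. ]
top mat 0.73 [360.8 180. ] [ 499.3 -280.2    0. ]
top pad 0.94 [169.  175.4] [513.1 290.9   0. ]
top pad 0.67 [ 98.  229.3] [353.9 494.    0. ]
scene belljar_mid 0.61 [192.  194.3] [611.7 -61.9  75. ]
scene bottle_mid 0.91 [275.4 166.1] [393.   15.2  83. ]
scene bottle_mid 0.62 [212.5 221.2] [629.4  44.6  83. ]
scene balljar_mid 0.83 [229.3 220.4] [594.1  62.2  71. ]
scene vial_mid 0.56 [267.5 209.1] [483.1  79.1  34.5]
scene vial_mid 0.55 [228.8 219.8] [577.8  37.4  34.5]
scene rack 0.86 [225.4 217. ] [563.2   2.9   0. ]
scene rack 0.29 [212.6 218.8] [591.5 -15.5   0. ]
scene mat 0.89 [183.2 151.1] [ 494.3 -286.9    0. ]
scene pad 0.68 [439.3 291.5] [346.1 494.6   0. ]
scene pad 0.61 [318.3 275.3] [514.2 281.6   0. ]
```

The scene view shows the board at about (225,217), the blue mat at (182,151), the dark pad at (320,277), the yellow decoy bottle at (274,172) and the pink decoy pad at (439,291). In the top view the mat is to the right (364,180) and the pad to the left (171,175). Next I'll zoom in on the board to tell which vessel is which.

Run:
```python
from h import *
s=camera("scene")[150:270,150:300];t=camera("top")[110:225,215:315]
a=cv2.resize(s,None,fx=4,fy=4,interpolation=cv2.INTER_CUBIC)
b=cv2.resize(t,None,fx=4,fy=4,interpolation=cv2.INTER_CUBIC)
g=lambda i:np.clip(255*(i/255.)**.6,0,255).astype(np.uint8)
cv2.imwrite("pics/c1.png",g(a));cv2.imwrite("pics/c2.png",g(b))
for c in("top",):
    for n in("rack","mat","pad"):
        for d in models.trace(c,n)[:1]:
            m=d["region"].astype(np.uint8);cs=cv2.findContours(m,0,1)[0];q=max(cs,key=cv2.contourArea)
            z={"rack":.012}.get(n,.006)
            P=np.float32([plane(c,p[0],z)[:2]*1000 for p in q])
            print(n,d["score"],cv2.minAreaRect(P), len(P))
```

```text
rack 0.93 ((570.6856689453125, 4.220909118652344), (209.5552215576172, 219.4439697265625), 2.5622944831848145) 389
mat 0.76 ((500.717041015625, -288.41448974609375), (150.2707061767578, 230.07032775878906), 3.6698105335235596) 245
pad 0.84 ((515.516845703125, 284.28125), (162.38690185546875, 164.1221466064453), 89.60198211669922) 207
```

View pics/c1.png

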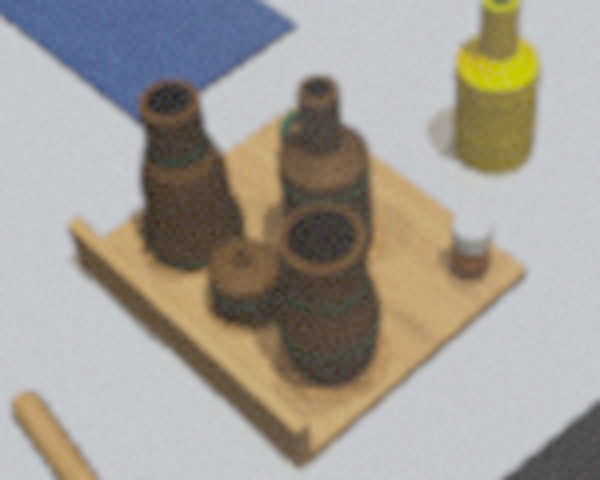

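View pics/c2.png

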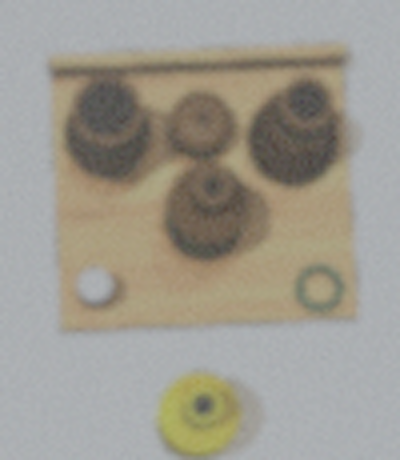

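The crops show the slim-necked bottle in front (212,185), the wide-mouthed balljar on the left (+y) and the belljar on the right. The box is central by the rail, the vial is front left and the bangle front right. Next I'll refine the positions from the tops, using both cameras.

Run:
```python
from h import *
from scipy.optimize import least_squares
T=dict(ball=(105,106,.130),bell=(308,100,.138),bot=(212,184,.154),box=(202,118,.060),vial=(97,283,.057))
S=dict(ball=(325,238),bell=(172,100),bot=(319,88),box=(243,254),vial=(473,226))
for n,(u,v,z) in T.items():
    a=plane("top",(215+u/4-.375,110+v/4-.375),z);b=plane("scene",(150+S[n][0]/4-.375,150+S[n][1]/4-.375),z)
    print(n,np.round(a*1000,1),np.round(b*1000,1))
for nm,u,v,z in(("nl",62,330,.012),("nr",357,318,.012),("fl",52,62,.045),("fr",347,48,.045)):
    print(nm,np.round(plane("top",(215+u/4-.375,110+v/4-.375),z)*1000,1))
# body-silhouette fit by trace
for c in("top","scene"):
    im=camera(c)
    g=cv2.cvtColor(im,6)
    for ctr in ((.514,.285,.006),):
        u,v=proj(c,ctr).round().astype(int);w=g[v-22:v+23,u-22:u+23]
        n,l,st,ce=cv2.connectedComponentsWithStats((w>110).astype(np.uint8))
        i=l[22,22];uv=ce[i]+[u-22,v-22];print(c,st[i],uv,np.round(plane(c,uv,.006)*1000,1))
# vessels: silhouettes vs two-camera fit of traces
prof=dict(belljar_mid=[(0,34),(84,28),(84,19),(126,19)],bottle_mid=[(0,29),(85,29),(96,13),(142,13)],balljar_mid=[(0,24),(35,31.5),(76,25),(118,25)],box_mid=[(0,23),(36,23),(48,5.5)])
def sil(c,p,pr):
    th=np.linspace(0,6.28,40);m=np.zeros((384*4,512*4),np.uint8)
    for (z0,r0),(z1,r1) in zip(pr,pr[1:]):
        q=[proj(c,(p[0]+r*np.cos(t)/1e3,p[1]+r*np.sin(t)/1e3,.012+z/1e3)) for z,r in((z0,r0),(z1,r1)) for t in th]
        cv2.fillConvexPoly(m,cv2.convexHull(np.int32((np.array(q)+.5)*4)),1)
    return cv2.resize(m.astype(np.float32),(512,384),interpolation=cv2.INTER_AREA)
st=dict(belljar_mid=(.605,-.061),bottle_mid=(.537,.004),balljar_mid=(.602,.07),box_mid=(.608,.006))
from scipy.optimize import minimize
for n,pr in prof.items():
    for c in("top","scene"):
        t=[d for d in models.trace(c,n) if np.linalg.norm(np.array(d["location"])-proj(c,(*st[n],Z[n])))<15]
        if not t: print(n,c,"none");continue
        m=t[0]["region"].astype(np.float32)
        f=lambda p:np.abs(sil(c,p/1000,pr)-m).sum()
        o=minimize(f,np.array(st[n])*1000,method="Nelder-Mead",options=dict(initial_simplex=np.array(st[n])*1000+[[0,0],[6,0],[0,6]],maxiter=50))
        print(n,c,round(t[0]["score"],2),o.x.round(1),round(o.fun,0),m.sum())
```

```text
ball [601.   76.7 130. ] [597.5  76.9 130. ]
bell [603.4 -61.9 138. ] [599.9 -61.2 138. ]
bot [541.6   4.9 154. ] [538.7   3.9 154. ]
box [609.4   7.3  60. ] [608.9   6.7  60. ]
vial [489.4  82.9  57. ] [488.7  85.5  57. ]
nl [461.4 109.   12. ]
nr [ 470.2 -108.1   12. ]
fl [654.7 116.1  45. ]
fr [ 665.7 -100.1   45. ]
top [ 11  10  22  22 375] [170.37333333 174.05866667] [516.2 286.    6. ]
scene [  7   9  30  27 626] [319.52875399 275.29392971] [515.2 285.1   6. ]Traceback (most recent call last):
  File "<stdin>", line 34, in <module>
    res = _minimize_neldermead(fun, x0, args, callback, bounds=bounds,
                               **options)
    fxc = func(xc)
    fx = function(np.copy(x), *(wrapper_args + args))
  File "<stdin>", line 33, in <lambda>
  File "<stdin>", line 23, in sil
  File "h.py", line 9, in proj
    k=get_calibration(c);E=np.array(k["extrinsics"]);q=np.array(k["mtx"])@(E[:3,:3]@np.array(p)+E[:3,3]);return q[:2]/q[2]
ValueError: time passes only in moves, steps and waits
```

```bash
sed -i 's/^def ray/import functools\nget_calibration=functools.cache(get_calibration)\ndef ray/' h.py
cat >> h.py <<'E'
prof=dict(belljar_mid=[(0,34),(84,28),(84,19),(126,19)],bottle_mid=[(0,29),(85,29),(96,13),(142,13)],balljar_mid=[(0,24),(35,31.5),(76,25),(118,25)],box_mid=[(0,23),(36,23),(48,5.5)])
def sil(c,p,pr,zb):
    th=np.linspace(0,6.28,40);m=np.zeros((384*4,512*4),np.uint8)
    for (z0,r0),(z1,r1) in zip(pr,pr[1:]):
        q=[proj(c,(p[0]+r*np.cos(t)/1e3,p[1]+r*np.sin(t)/1e3,zb+z/1e3)) for z,r in((z0,r0),(z1,r1)) for t in th]
        cv2.fillConvexPoly(m,cv2.convexHull(np.int32((np.array(q)+.5)*4)),1)
    return cv2.resize(m.astype(np.float32),(512,384),interpolation=cv2.INTER_AREA)
from scipy.optimize import minimize
def fit(c,n,p,zb=.012,fresh=True):
    """trace vessel n near world xy p (m) standing at height zb; returns fitted xy mm"""
    if fresh: camera(c)
    e=proj(c,(p[0],p[1],zb+prof[n][-1][0]/2e3))
    t=[d for d in models.trace(c,n) if np.linalg.norm(np.array(d["location"])-e)<18]
    if not t: print(n,c,"none");return
    m=t[0]["region"].astype(np.float32);x0=np.array(p)*1000
    o=minimize(lambda q:np.abs(sil(c,q/1000,prof[n],zb)-m).sum(),x0,method="Nelder-Mead",options=dict(initial_simplex=x0+[[0,0],[6,0],[0,6]],maxiter=50))
    print(n,c,round(t[0]["score"],2),o.x.round(1),"res",round(o.fun),"of",m.sum());return o.x
E
python3 - <<'E'
from h import *
st=dict(belljar_mid=(.603,-.0613),bottle_mid=(.5395,.004),balljar_mid=(.599,.0755),box_mid=(.609,.007))
for c in("top","scene"):
    camera(c)
    for n in st: fit(c,n,st[n],fresh=False)
E
```

```text
belljar_mid top 0.64 [604.4 -62.4] res 65 of 460.0
bottle_mid top 0.59 [541.4   2.9] res 31 of 406.0
balljar_mid top 0.78 [598.1  74. ] res 44 of 409.0
box_mid top 0.71 [611.7   5.7] res 15 of 227.0
belljar_mid scene 0.72 [599.1 -63.1] res 113 of 935.0
bottle_mid scene 0.96 [5.353e+02 1.000e-01] res 314 of 639.0
balljar_mid scene 0.98 [596.4  74. ] res 52 of 985.0
box_mid scene 0.69 [607.3   4.7] res 44 of 341.0
```

Emit:
arm_command(
  motion=[
    {"x":19,"y":-24.8,"az":0.31},
    {"x":19,"y":-24.8,"az":0.31},
    {"x":19,"y":-24.8,"az":0.31},
    {"x":19,"y":-24.8,"az":0.31},
    {"x":19,"y":-24.8,"az":0.31},
    {"x":38,"y":-49.6,"az":0.31},
    {"x":38,"y":-49.6,"az":0.31},
    {"x":38,"y":-49.6,"az":0.31},
  ],
)

```text
invalid input
```

Emit:
arm_command(
  motion=[
    {"x":19,"y":-24.8,"z":0,"ax":0,"ay":0,"az":0.31,"grip":8.5},
    {"x":19,"y":-24.8,"z":0,"ax":0,"ay":0,"az":0.31,"grip":8.5},
    {"x":19,"y":-24.8,"z":0,"ax":0,"ay":0,"az":0.31,"grip":8.5},
    {"x":38,"y":-49.6,"z":0,"ax":0,"ay":0,"az":0.31,"grip":8.5},
    {"x":38,"y":-49.6,"z":0,"ax":0,"ay":0,"az":0.31,"grip":8.5},
    {"x":38,"y":-49.6,"z":0,"ax":0,"ay":0,"az":0.31,"grip":8.5},
    {"x":38,"y":-49.6,"z":0,"ax":0,"ay":0,"az":0.31,"grip":8.5},
    {"x":38,"y":-49.6,"z":0,"ax":0,"ay":0,"az":0.31,"grip":8.5},
  ],
  force=50,
)

```text
time: 2.57
tcp_pos: [0.3604, 0.2379, 0.2456]
ee_rot: [[-1.0, -0.001, 0.001], [-0.001, 1.0, 0.0], [-0.001, 0.0, -1.0]]
ft_force: [0.7, 0.5, 0.1]
gripper_width: 0.0853
finger_force: 0.0
```

Emit:
arm_command(
  motion=[
    {"x":17.9,"y":-23.3,"z":0,"ax":0,"ay":0,"az":0,"grip":8.5},
    {"x":17.9,"y":-23.3,"z":0,"ax":0,"ay":0,"az":0,"grip":8.5},
    {"x":17.9,"y":-23.3,"z":0,"ax":0,"ay":0,"az":0,"grip":8.5},
    {"x":17.9,"y":-23.3,"z":0,"ax":0,"ay":0,"az":0,"grip":8.5},
    {"x":17.9,"y":-23.3,"z":0,"ax":0,"ay":0,"az":0,"grip":8.5},
    {"x":17.9,"y":-23.3,"z":0,"ax":0,"ay":0,"az":0,"grip":8.5},
    {"x":17.9,"y":-23.3,"z":0,"ax":0,"ay":0,"az":0,"grip":8.5},
    {"x":17.9,"y":-23.3,"z":0,"ax":0,"ay":0,"az":0,"grip":8.5},
  ],
)

```text
time: 3.23
tcp_pos: [0.5421, 0.0017, 0.2446]
ee_rot: [[-1.0, 0.004, 0.001], [0.004, 1.0, -0.002], [-0.001, -0.002, -1.0]]
ft_force: [-2.2, 0.2, -0.9]
gripper_width: 0.085
finger_force: 0.0
```

Emit:
arm_command(
  motion=[
    {"x":-0.2,"y":0.2,"z":-4,"ax":0,"ay":0,"az":0,"grip":8.5},
    {"x":-0.2,"y":0.2,"z":-7.5,"ax":0,"ay":0,"az":0,"grip":8.5},
    {"x":-0.2,"y":0.2,"z":-10,"ax":0,"ay":0,"az":0,"grip":8.5},
    {"x":-0.2,"y":0.2,"z":-11.6,"ax":0,"ay":0,"az":0,"grip":7},
    {"x":-0.2,"y":0.2,"z":-11.6,"ax":0,"ay":0,"az":0,"grip":5},
    {"x":-0.2,"y":0.2,"z":-11.6,"ax":0,"ay":0,"az":0,"grip":4},
    {"x":-0.2,"y":0.2,"z":-11.6,"ax":0,"ay":0,"az":0,"grip":2.5},
    {"x":-0.2,"y":0.2,"z":-11.6,"ax":0,"ay":0,"az":0,"grip":2},
  ],
)

```text
time: 3.9
tcp_pos: [0.5377, 0.0086, 0.1309]
ee_rot: [[-1.0, -0.0, 0.003], [-0.0, 1.0, -0.0], [-0.003, -0.0, -1.0]]
ft_force: [0.9, -5.3, -2.5]
gripper_width: 0.025
finger_force: 38.3
```

Emit:
arm_command(
  motion=[
    {"x":0,"y":0,"z":0,"ax":0,"ay":0,"az":0,"grip":2},
    {"x":0,"y":0,"z":1,"ax":0,"ay":0,"az":0,"grip":2},
    {"x":0,"y":0,"z":3,"ax":0,"ay":0,"az":0,"grip":2},
    {"x":0,"y":0,"z":5,"ax":0,"ay":0,"az":0,"grip":2},
    {"x":0,"y":0,"z":6.5,"ax":0,"ay":0,"az":0,"grip":2},
    {"x":0,"y":0,"z":7,"ax":0,"ay":0,"az":0,"grip":2},
    {"x":0,"y":0,"z":7,"ax":0,"ay":0,"az":0,"grip":2},
    {"x":0,"y":0,"z":7,"ax":0,"ay":0,"az":0,"grip":2},
  ],
  force=60,
)

```text
time: 4.57
tcp_pos: [0.5365, 0.0087, 0.1992]
ee_rot: [[-1.0, -0.0, 0.0], [-0.0, 1.0, -0.0], [-0.0, -0.0, -1.0]]
ft_force: [-0.6, 0.1, -3.3]
gripper_width: 0.0247
finger_force: 60.2
```

Emit:
arm_command(
  motion=[
    {"x":-0.4,"y":-1.5,"z":0,"ax":0,"ay":0,"az":0,"grip":2},
    {"x":-1,"y":-4.5,"z":0,"ax":0,"ay":0,"az":0,"grip":2},
    {"x":-2,"y":-8.3,"z":0,"ax":0,"ay":0,"az":0,"grip":2},
    {"x":-3,"y":-12.5,"z":0,"ax":0,"ay":0,"az":0,"grip":2},
    {"x":-4.2,"y":-17,"z":0,"ax":0,"ay":0,"az":0,"grip":2},
    {"x":-5.2,"y":-21.5,"z":0,"ax":0,"ay":0,"az":0,"grip":2},
    {"x":-6.2,"y":-25.5,"z":0,"ax":0,"ay":0,"az":0,"grip":2},
    {"x":-7,"y":-28.5,"z":0,"ax":0,"ay":0,"az":0,"grip":2},
  ],
)

```text
time: 5.23
tcp_pos: [0.4652, -0.2779, 0.1981]
ee_rot: [[-1.0, -0.0, -0.002], [-0.0, 1.0, 0.001], [0.002, 0.001, -1.0]]
ft_force: [1.5, 0.3, -3.0]
gripper_width: 0.0249
finger_force: 60.2
```

Emit:
arm_command(
  motion=[
    {"x":0,"y":-1.2,"z":0,"ax":0,"ay":0,"az":0,"grip":2},
    {"x":0,"y":-1.2,"z":-2,"ax":0,"ay":0,"az":0,"grip":2},
    {"x":0,"y":-1.2,"z":-4,"ax":0,"ay":0,"az":0,"grip":2},
    {"x":0,"y":-1.2,"z":-5.5,"ax":0,"ay":0,"az":0,"grip":2},
    {"x":0,"y":-1.2,"z":-6.3,"ax":0,"ay":0,"az":0,"grip":2},
    {"x":0,"y":-1.2,"z":-6.8,"ax":0,"ay":0,"az":0,"grip":2},
    {"x":0,"y":-1.2,"z":-6.8,"ax":0,"ay":0,"az":0,"grip":2},
    {"x":0,"y":-1.2,"z":-6.8,"ax":0,"ay":0,"az":0,"grip":2},
  ],
)

```text
time: 5.9
tcp_pos: [0.4668, -0.2882, 0.1315]
ee_rot: [[-1.0, -0.001, 0.0], [-0.001, 1.0, -0.0], [-0.0, -0.0, -1.0]]
ft_force: [-0.0, -0.2, -3.6]
gripper_width: 0.0248
finger_force: 60.3
```

Emit:
arm_command(
  motion=[
    {"x":0,"y":0,"z":-0.3,"ax":0,"ay":0,"az":0,"grip":2},
    {"x":0,"y":0,"z":-0.5,"ax":0,"ay":0,"az":0,"grip":2},
    {"x":0,"y":0,"z":-0.6,"ax":0,"ay":0,"az":0,"grip":2},
    {"x":0,"y":0,"z":-0.65,"ax":0,"ay":0,"az":0,"grip":2},
    {"x":0,"y":0,"z":-0.65,"ax":0,"ay":0,"az":0,"grip":2},
  ],
)

```text
time: 6.32
tcp_pos: [0.4666, -0.2883, 0.1249]
ee_rot: [[-1.0, -0.0, 0.0], [-0.0, 1.0, -0.0], [-0.0, -0.0, -1.0]]
ft_force: [-0.7, -0.5, -2.8]
gripper_width: 0.0248
finger_force: 60.3
```

Emit:
arm_command(
  motion=[
    {"x":0,"y":0,"z":-0.1,"ax":0,"ay":0,"az":0,"grip":2},
    {"x":0,"y":0,"z":-0.1,"ax":0,"ay":0,"az":0,"grip":4},
    {"x":0,"y":0,"z":-0.1,"ax":0,"ay":0,"az":0,"grip":7},
    {"x":0,"y":0,"z":-0.1,"ax":0,"ay":0,"az":0,"grip":8.5},
    {"x":0,"y":0,"z":-0.1,"ax":0,"ay":0,"az":0,"grip":8.5},
    {"x":0,"y":0,"z":1,"ax":0,"ay":0,"az":0,"grip":8.5},
    {"x":0,"y":0,"z":3.5,"ax":0,"ay":0,"az":0,"grip":8.5},
    {"x":0,"y":0,"z":7,"ax":0,"ay":0,"az":0,"grip":8.5},
  ],
)

```text
time: 6.98
tcp_pos: [0.4653, -0.2875, 0.1933]
ee_rot: [[-1.0, -0.0, -0.004], [-0.0, 1.0, 0.003], [0.004, 0.003, -1.0]]
ft_force: [1.1, -1.0, 1.9]
gripper_width: 0.085
finger_force: 0.0
```

Emit:
arm_command(
  motion=[
    {"x":1.5,"y":2.5,"z":0,"ax":0,"ay":0,"az":0,"grip":8.5},
    {"x":3.5,"y":6,"z":0,"ax":0,"ay":0,"az":0,"grip":8.5},
    {"x":6,"y":10,"z":0,"ax":0,"ay":0,"az":0,"grip":8.5},
    {"x":8.5,"y":14,"z":0,"ax":0,"ay":0,"az":0,"grip":8.5},
    {"x":11,"y":18,"z":0,"ax":0,"ay":0,"az":0,"grip":8.5},
    {"x":13,"y":21.5,"z":0,"ax":0,"ay":0,"az":0,"grip":8.5},
    {"x":13.6,"y":22.6,"z":0,"ax":0,"ay":0,"az":0,"grip":8.5},
    {"x":13.6,"y":22.6,"z":0,"ax":0,"ay":0,"az":0,"grip":8.5},
  ],
)

```text
time: 7.65
tcp_pos: [0.6049, -0.0577, 0.1943]
ee_rot: [[-1.0, -0.005, 0.001], [-0.005, 1.0, 0.001], [-0.001, 0.001, -1.0]]
ft_force: [-1.4, -0.1, -0.1]
gripper_width: 0.0854
finger_force: 0.0
```

Run:
```python
from h import *
print(r.read_state()["tcp_pos"])
fit("scene","bottle_mid",(.469,-.288),.006)
```

```text
[ 0.60493552 -0.05769691  0.19431232]
bottle_mid scene 0.36 [ 466.9 -300.7] res 697 of 29.0
```

Emit:
arm_command(
  motion=[
    {"x":0,"y":0,"z":-1.5,"ax":0,"ay":0,"az":0,"grip":8.5},
    {"x":0,"y":0,"z":-3,"ax":0,"ay":0,"az":0,"grip":8.5},
    {"x":0,"y":0,"z":-3,"ax":0,"ay":0,"az":0,"grip":8.5},
    {"x":0,"y":0,"z":-3,"ax":0,"ay":0,"az":0,"grip":8.5},
    {"x":0,"y":0,"z":-3,"ax":0,"ay":0,"az":0,"grip":8.5},
  ],
)

```text
time: 8.17
tcp_pos: [0.6025, -0.0633, 0.1656]
ee_rot: [[-1.0, 0.001, 0.001], [0.001, 1.0, -0.0], [-0.001, -0.0, -1.0]]
ft_force: [0.1, -0.2, 0.2]
gripper_width: 0.0847
finger_force: 0.0
```

Run:
```python
from h import *
i=camera("scene")[110:270,130:330];cv2.imwrite("pics/c3.png",np.clip(255*(cv2.resize(i,None,fx=3.5,fy=3.5,interpolation=2)/255.)**.6,0,255))
for c in("scene","top"):
    if c=="top":camera(c)
    for n in("bottle_mid","belljar_mid"):print(c,n,[(round(d["score"],2),d["location"].round() if hasattr(d["location"],"round") else d["location"]) for d in models.trace(c,n)[:3]])
```

```text
scene bottle_mid [(0.83, [273.5, 172.5])]
scene belljar_mid [(0.79, [190.5, 193.7])]
top bottle_mid [(0.68, [369.4, 187.1]), (0.67, [255.3, 161.5]), (0.65, [261.9, 211.7])]
top belljar_mid [][ WARN:0@0.693] global loadsave.cpp:1063 imwrite_ Unsupported depth image for selected encoder is fallbacked to CV_8U.
```

View pics/c3.png

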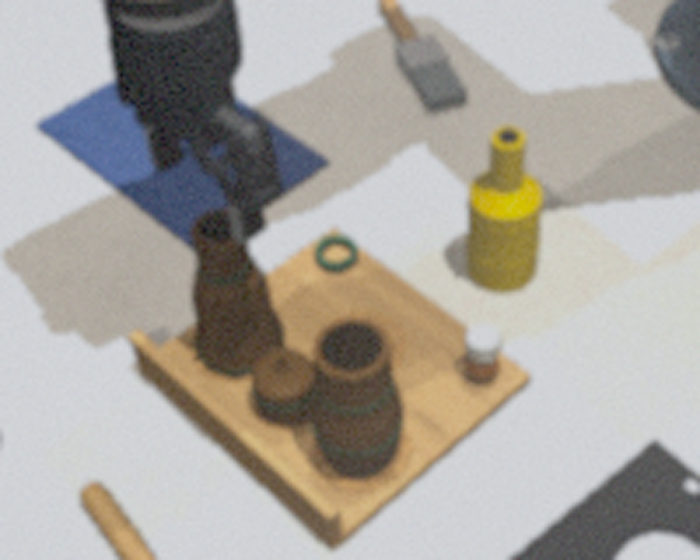

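The scene crop shows the gripper hovering over the belljar at (235,290), with the board otherwise undisturbed. The bottle on the mat is hidden behind the arm.

Emit:
arm_command(
  motion=[
    {"x":0,"y":0.1,"z":-2,"ax":0,"ay":0,"az":0,"grip":8.5},
    {"x":0,"y":0.1,"z":-4,"ax":0,"ay":0,"az":0,"grip":8.5},
    {"x":0,"y":0.1,"z":-5,"ax":0,"ay":0,"az":0,"grip":8.5},
    {"x":0,"y":0.1,"z":-5,"ax":0,"ay":0,"az":0,"grip":7},
    {"x":0,"y":0.1,"z":-5,"ax":0,"ay":0,"az":0,"grip":5.5},
    {"x":0,"y":0.1,"z":-5,"ax":0,"ay":0,"az":0,"grip":4.5},
    {"x":0,"y":0.1,"z":-5,"ax":0,"ay":0,"az":0,"grip":3.3},
    {"x":0,"y":0.1,"z":-5,"ax":0,"ay":0,"az":0,"grip":3.3},
  ],
)

```text
time: 9.13
tcp_pos: [0.6035, -0.0613, 0.1162]
ee_rot: [[-1.0, -0.0, 0.002], [-0.0, 1.0, -0.0], [-0.002, -0.0, -1.0]]
ft_force: [0.9, 0.8, 3.7]
gripper_width: 0.0363
finger_force: 60.9
```

Emit:
arm_command(
  motion=[
    {"x":0,"y":0,"z":0,"ax":0,"ay":0,"az":0,"grip":3.3},
    {"x":0,"y":0,"z":1,"ax":0,"ay":0,"az":0,"grip":3.3},
    {"x":0,"y":0,"z":3,"ax":0,"ay":0,"az":0,"grip":3.3},
    {"x":0,"y":0,"z":5,"ax":0,"ay":0,"az":0,"grip":3.3},
    {"x":0,"y":0,"z":6.5,"ax":0,"ay":0,"az":0,"grip":3.3},
    {"x":0,"y":0,"z":7,"ax":0,"ay":0,"az":0,"grip":3.3},
    {"x":0,"y":0,"z":7,"ax":0,"ay":0,"az":0,"grip":3.3},
    {"x":0,"y":0,"z":7,"ax":0,"ay":0,"az":0,"grip":3.3},
  ],
)

```text
time: 9.8
tcp_pos: [0.6023, -0.0614, 0.1843]
ee_rot: [[-1.0, -0.0, -0.001], [-0.0, 1.0, -0.0], [0.001, -0.0, -1.0]]
ft_force: [-0.2, -0.6, -4.2]
gripper_width: 0.0363
finger_force: 60.8
```

Emit:
arm_command(
  motion=[
    {"x":-0.4,"y":-1.5,"z":0,"ax":0,"ay":0,"az":0,"grip":3.3},
    {"x":-1,"y":-4.5,"z":0,"ax":0,"ay":0,"az":0,"grip":3.3},
    {"x":-2,"y":-8.3,"z":0,"ax":0,"ay":0,"az":0,"grip":3.3},
    {"x":-3,"y":-12.5,"z":0,"ax":0,"ay":0,"az":0,"grip":3.3},
    {"x":-4.2,"y":-17,"z":0,"ax":0,"ay":0,"az":0,"grip":3.3},
    {"x":-5.2,"y":-21.5,"z":0,"ax":0,"ay":0,"az":0,"grip":3.3},
    {"x":-6.2,"y":-25.5,"z":0,"ax":0,"ay":0,"az":0,"grip":3.3},
    {"x":-6.7,"y":-28.1,"z":0,"ax":0,"ay":0,"az":0,"grip":3.3},
  ],
)

```text
time: 10.47
tcp_pos: [0.5338, -0.3443, 0.1832]
ee_rot: [[-1.0, 0.0, -0.002], [0.0, 1.0, 0.001], [0.002, 0.001, -1.0]]
ft_force: [1.7, -0.7, -4.0]
gripper_width: 0.0363
finger_force: 61.1
```

Emit:
arm_command(
  motion=[
    {"x":0,"y":-1,"z":0,"ax":0,"ay":0,"az":0,"grip":3.3},
    {"x":0,"y":-1,"z":-2,"ax":0,"ay":0,"az":0,"grip":3.3},
    {"x":0,"y":-1,"z":-4,"ax":0,"ay":0,"az":0,"grip":3.3},
    {"x":0,"y":-1,"z":-5.5,"ax":0,"ay":0,"az":0,"grip":3.3},
    {"x":0,"y":-1,"z":-6.5,"ax":0,"ay":0,"az":0,"grip":3.3},
    {"x":0,"y":-1,"z":-7,"ax":0,"ay":0,"az":0,"grip":3.3},
    {"x":0,"y":-1,"z":-7.2,"ax":0,"ay":0,"az":0,"grip":3.3},
    {"x":0,"y":-1,"z":-7.2,"ax":0,"ay":0,"az":0,"grip":3.3},
  ],
)

```text
time: 11.13
tcp_pos: [0.5357, -0.3521, 0.1125]
ee_rot: [[-1.0, -0.001, -0.0], [-0.001, 1.0, 0.0], [0.0, 0.0, -1.0]]
ft_force: [-0.8, -0.2, -3.8]
gripper_width: 0.0366
finger_force: 61.6
```

Emit:
arm_command(
  motion=[
    {"x":0,"y":0,"z":-0.25,"ax":0,"ay":0,"az":0,"grip":3.3},
    {"x":0,"y":0,"z":-0.25,"ax":0,"ay":0,"az":0,"grip":3.3},
    {"x":0,"y":0,"z":-0.25,"ax":0,"ay":0,"az":0,"grip":5},
    {"x":0,"y":0,"z":-0.25,"ax":0,"ay":0,"az":0,"grip":7.5},
    {"x":0,"y":0,"z":-0.25,"ax":0,"ay":0,"az":0,"grip":8.5},
    {"x":0,"y":0,"z":0.5,"ax":0,"ay":0,"az":0,"grip":8.5},
    {"x":0,"y":0,"z":3,"ax":0,"ay":0,"az":0,"grip":8.5},
    {"x":0,"y":0,"z":7,"ax":0,"ay":0,"az":0,"grip":8.5},
  ],
)

```text
time: 11.8
tcp_pos: [0.534, -0.3513, 0.1808]
ee_rot: [[-1.0, -0.0, -0.005], [-0.0, 1.0, 0.003], [0.005, 0.003, -1.0]]
ft_force: [0.8, -1.0, -0.1]
gripper_width: 0.085
finger_force: 0.0
```

Emit:
arm_command(
  motion=[
    {"x":0.3,"y":2.5,"z":0,"ax":0,"ay":0,"az":0,"grip":8.5},
    {"x":1,"y":6.5,"z":0,"ax":0,"ay":0,"az":0,"grip":8.5},
    {"x":1.6,"y":10.5,"z":0,"ax":0,"ay":0,"az":0,"grip":8.5},
    {"x":2.2,"y":14.6,"z":0,"ax":0,"ay":0,"az":0,"grip":8.5},
    {"x":2.8,"y":18.6,"z":0,"ax":0,"ay":0,"az":0,"grip":8.5},
    {"x":3.4,"y":22.6,"z":0,"ax":0,"ay":0,"az":0,"grip":8.5},
    {"x":4,"y":26.6,"z":0,"ax":0,"ay":0,"az":0,"grip":8.5},
    {"x":4.6,"y":30.6,"z":0,"ax":0,"ay":0,"az":0,"grip":8.5},
  ],
)

```text
time: 12.47
tcp_pos: [0.5818, -0.0444, 0.184]
ee_rot: [[-1.0, -0.0, 0.001], [-0.0, 1.0, -0.0], [-0.001, -0.0, -1.0]]
ft_force: [1.8, -0.1, -0.4]
gripper_width: 0.0849
finger_force: 0.0
```

Emit:
arm_command(
  motion=[
    {"x":0.6,"y":4,"z":0,"ax":0,"ay":0,"az":0,"grip":8.5},
    {"x":1.2,"y":8,"z":0,"ax":0,"ay":0,"az":0,"grip":8.5},
    {"x":1.7,"y":11,"z":0,"ax":0,"ay":0,"az":0,"grip":8.5},
    {"x":1.8,"y":12.1,"z":-1,"ax":0,"ay":0,"az":0,"grip":8.5},
    {"x":1.8,"y":12.1,"z":-2,"ax":0,"ay":0,"az":0,"grip":8.5},
    {"x":1.8,"y":12.1,"z":-2,"ax":0,"ay":0,"az":0,"grip":8.5},
    {"x":1.8,"y":12.1,"z":-2,"ax":0,"ay":0,"az":0,"grip":8.5},
  ],
)

```text
time: 13.05
tcp_pos: [0.5989, 0.0735, 0.1622]
ee_rot: [[-1.0, 0.001, -0.002], [0.001, 1.0, -0.001], [0.002, -0.001, -1.0]]
ft_force: [0.1, 1.0, -0.1]
gripper_width: 0.0847
finger_force: 0.0
```

Run:
```python
from h import *
camera("scene")
fit("scene","bottle_mid",(.469,-.288),.006,False)
fit("scene","belljar_mid",(.535,-.352),.006,False)
i=camera("scene")[110:270,110:310];cv2.imwrite("pics/c4.png",np.uint8(np.clip(255*(cv2.resize(i,None,fx=3.5,fy=3.5,interpolation=2)/255.)**.6,0,255)))
```

```text
bottle_mid scene 0.6 [ 465.1 -293.6] res 48 of 744.0
belljar_mid scene 0.89 [ 531.2 -354.5] res 108 of 705.0
```

View pics/c4.png

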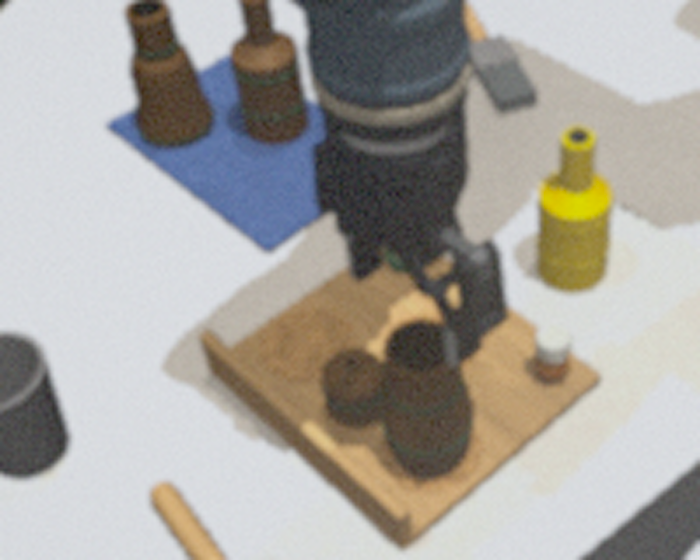

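Both vessels are standing on the mat, the belljar near (175,110) and the bottle near (272,95). The gripper is above the balljar.

Emit:
arm_command(
  motion=[
    {"x":0,"y":0.1,"z":-2,"ax":0,"ay":0,"az":0,"grip":8.5},
    {"x":0,"y":0.1,"z":-4,"ax":0,"ay":0,"az":0,"grip":8.5},
    {"x":0,"y":0.1,"z":-5.3,"ax":0,"ay":0,"az":0,"grip":8.5},
    {"x":0,"y":0.1,"z":-5.3,"ax":0,"ay":0,"az":0,"grip":7},
    {"x":0,"y":0.1,"z":-5.3,"ax":0,"ay":0,"az":0,"grip":6},
    {"x":0,"y":0.1,"z":-5.3,"ax":0,"ay":0,"az":0,"grip":5.2},
    {"x":0,"y":0.1,"z":-5.3,"ax":0,"ay":0,"az":0,"grip":4.5},
    {"x":0,"y":0.1,"z":-5.3,"ax":0,"ay":0,"az":0,"grip":4.5},
  ],
)

```text
time: 13.92
tcp_pos: [0.6007, 0.0756, 0.1114]
ee_rot: [[-1.0, 0.0, 0.003], [0.0, 1.0, 0.0], [-0.003, 0.0, -1.0]]
ft_force: [1.0, -1.2, 5.6]
gripper_width: 0.0482
finger_force: 63.0
```

Emit:
arm_command(
  motion=[
    {"x":0,"y":0,"z":0,"ax":0,"ay":0,"az":0,"grip":4.5},
    {"x":0,"y":0,"z":1,"ax":0,"ay":0,"az":0,"grip":4.5},
    {"x":0,"y":0,"z":3,"ax":0,"ay":0,"az":0,"grip":4.5},
    {"x":0,"y":0,"z":5,"ax":0,"ay":0,"az":0,"grip":4.5},
    {"x":0,"y":0,"z":7,"ax":0,"ay":0,"az":0,"grip":4.5},
    {"x":0,"y":0,"z":8,"ax":0,"ay":0,"az":0,"grip":4.5},
    {"x":0,"y":0,"z":8,"ax":0,"ay":0,"az":0,"grip":4.5},
    {"x":0,"y":0,"z":8,"ax":0,"ay":0,"az":0,"grip":4.5},
  ],
)

```text
time: 14.58
tcp_pos: [0.5996, 0.0757, 0.1898]
ee_rot: [[-1.0, -0.0, 0.0], [-0.0, 1.0, -0.0], [-0.0, -0.0, -1.0]]
ft_force: [0.2, 0.1, -4.7]
gripper_width: 0.048
finger_force: 63.1
```

Emit:
arm_command(
  motion=[
    {"x":-0.4,"y":-1.5,"z":0,"ax":0,"ay":0,"az":0,"grip":4.5},
    {"x":-1,"y":-4.5,"z":0,"ax":0,"ay":0,"az":0,"grip":4.5},
    {"x":-2,"y":-8.3,"z":0,"ax":0,"ay":0,"az":0,"grip":4.5},
    {"x":-3,"y":-12.5,"z":0,"ax":0,"ay":0,"az":0,"grip":4.5},
    {"x":-4.2,"y":-17,"z":0,"ax":0,"ay":0,"az":0,"grip":4.5},
    {"x":-5.2,"y":-21.5,"z":0,"ax":0,"ay":0,"az":0,"grip":4.5},
    {"x":-6.5,"y":-25.8,"z":0,"ax":0,"ay":0,"az":0,"grip":4.5},
    {"x":-7.2,"y":-28.6,"z":0,"ax":0,"ay":0,"az":0,"grip":4.5},
  ],
)

```text
time: 15.25
tcp_pos: [0.5258, -0.211, 0.1883]
ee_rot: [[-1.0, -0.0, -0.003], [-0.0, 1.0, 0.001], [0.003, 0.001, -1.0]]
ft_force: [0.3, -0.2, -3.3]
gripper_width: 0.0482
finger_force: 63.2
```

Emit:
arm_command(
  motion=[
    {"x":0,"y":-1,"z":0,"ax":0,"ay":0,"az":0,"grip":4.5},
    {"x":0,"y":-1,"z":-2.5,"ax":0,"ay":0,"az":0,"grip":4.5},
    {"x":0,"y":-1,"z":-5,"ax":0,"ay":0,"az":0,"grip":4.5},
    {"x":0,"y":-1,"z":-7,"ax":0,"ay":0,"az":0,"grip":4.5},
    {"x":0,"y":-1,"z":-7.8,"ax":0,"ay":0,"az":0,"grip":4.5},
    {"x":0,"y":-1,"z":-8.1,"ax":0,"ay":0,"az":0,"grip":4.5},
    {"x":0,"y":-1,"z":-8.2,"ax":0,"ay":0,"az":0,"grip":4.5},
    {"x":0,"y":-1,"z":-8.2,"ax":0,"ay":0,"az":0,"grip":4.5},
  ],
)

```text
time: 15.92
tcp_pos: [0.5282, -0.2192, 0.1083]
ee_rot: [[-1.0, -0.0, 0.001], [-0.0, 1.0, -0.0], [-0.001, -0.0, -1.0]]
ft_force: [-0.2, -1.5, -4.1]
gripper_width: 0.0483
finger_force: 63.8
```

Emit:
arm_command(
  motion=[
    {"x":0,"y":0,"z":-0.25,"ax":0,"ay":0,"az":0,"grip":4.5},
    {"x":0,"y":0,"z":-0.25,"ax":0,"ay":0,"az":0,"grip":4.5},
    {"x":0,"y":0,"z":-0.25,"ax":0,"ay":0,"az":0,"grip":6},
    {"x":0,"y":0,"z":-0.25,"ax":0,"ay":0,"az":0,"grip":8},
    {"x":0,"y":0,"z":-0.25,"ax":0,"ay":0,"az":0,"grip":8.5},
    {"x":0,"y":0,"z":0.5,"ax":0,"ay":0,"az":0,"grip":8.5},
    {"x":0,"y":0,"z":3,"ax":0,"ay":0,"az":0,"grip":8.5},
    {"x":0,"y":0,"z":7,"ax":0,"ay":0,"az":0,"grip":8.5},
  ],
)

```text
time: 16.58
tcp_pos: [0.5261, -0.2183, 0.1762]
ee_rot: [[-1.0, -0.0, -0.006], [-0.0, 1.0, 0.002], [0.006, 0.002, -1.0]]
ft_force: [1.5, -1.2, 0.2]
gripper_width: 0.0849
finger_force: 0.0
```

Emit:
arm_command(
  motion=[
    {"x":0.8,"y":2.2,"z":0,"ax":0,"ay":0,"az":0,"grip":8.5},
    {"x":2.2,"y":6,"z":0,"ax":0,"ay":0,"az":0,"grip":8.5},
    {"x":3.6,"y":10,"z":0,"ax":0,"ay":0,"az":0,"grip":8.5},
    {"x":5,"y":14,"z":0,"ax":0,"ay":0,"az":0,"grip":8.5},
    {"x":6.5,"y":18,"z":0,"ax":0,"ay":0,"az":0,"grip":8.5},
    {"x":7.7,"y":21,"z":-2,"ax":0,"ay":0,"az":0,"grip":8.5},
    {"x":8.1,"y":22.5,"z":-5,"ax":0,"ay":0,"az":0,"grip":8.5},
    {"x":8.1,"y":22.5,"z":-7,"ax":0,"ay":0,"az":0,"grip":8.5},
  ],
)

```text
time: 17.25
tcp_pos: [0.6099, 0.0097, 0.1069]
ee_rot: [[-1.0, -0.004, 0.001], [-0.004, 1.0, 0.001], [-0.001, 0.001, -1.0]]
ft_force: [-1.0, -1.0, -0.0]
gripper_width: 0.0851
finger_force: 0.0
```

Emit:
arm_command(
  motion=[
    {"x":0,"y":0,"z":0,"ax":0,"ay":0,"az":0,"grip":8.5},
    {"x":0,"y":0,"z":0,"ax":0,"ay":0,"az":0,"grip":8.5},
    {"x":0,"y":0,"z":0,"ax":0,"ay":0,"az":0,"grip":8.5},
  ],
)

```text
time: 17.5
tcp_pos: [0.6096, 0.0054, 0.1095]
ee_rot: [[-1.0, 0.0, 0.002], [0.0, 1.0, -0.0], [-0.002, -0.0, -1.0]]
ft_force: [0.3, 0.8, 0.7]
gripper_width: 0.0849
finger_force: 0.0
```

Run:
```python
from h import *
camera("scene")
fit("scene","balljar_mid",(.527,-.220),.006,False)
fit("scene","bottle_mid",(.469,-.288),.006,False)
fit("scene","box_mid",(.609,.0065),.012,False)
```

```text
balljar_mid scene 0.64 [ 522.2 -246.8] res 600 of 161.0
bottle_mid scene none
box_mid scene 0.89 [607.7   5.2] res 38 of 342.0
```

Emit:
arm_command(
  motion=[
    {"x":0,"y":0.1,"z":-2,"ax":0,"ay":0,"az":0,"grip":8.5},
    {"x":0,"y":0.1,"z":-4,"ax":0,"ay":0,"az":0,"grip":8.5},
    {"x":0,"y":0.1,"z":-5.8,"ax":0,"ay":0,"az":0,"grip":8.5},
    {"x":0,"y":0.1,"z":-7,"ax":0,"ay":0,"az":0,"grip":8.5},
    {"x":0,"y":0.1,"z":-7.4,"ax":0,"ay":0,"az":0,"grip":8.5},
    {"x":0,"y":0.1,"z":-7.4,"ax":0,"ay":0,"az":0,"grip":7},
    {"x":0,"y":0.1,"z":-7.4,"ax":0,"ay":0,"az":0,"grip":5.5},
    {"x":0,"y":0.1,"z":-7.4,"ax":0,"ay":0,"az":0,"grip":5},
  ],
  force=40,
)

```text
time: 18.37
tcp_pos: [0.6097, 0.0067, 0.035]
ee_rot: [[-1.0, 0.0, 0.002], [0.0, 1.0, -0.0], [-0.002, -0.0, -1.0]]
ft_force: [1.4, -0.4, -0.7]
gripper_width: 0.0511
finger_force: 0.0
```

Emit:
arm_command(
  motion=[
    {"x":0,"y":0,"z":0,"ax":0,"ay":0,"az":0,"grip":4},
    {"x":0,"y":0,"z":0,"ax":0,"ay":0,"az":0,"grip":4},
    {"x":0,"y":0,"z":0,"ax":0,"ay":0,"az":0,"grip":4},
    {"x":0,"y":0,"z":0,"ax":0,"ay":0,"az":0,"grip":4},
  ],
)

```text
time: 18.7
tcp_pos: [0.6098, 0.0068, 0.0353]
ee_rot: [[-1.0, -0.0, 0.002], [-0.0, 1.0, -0.0], [-0.002, -0.0, -1.0]]
ft_force: [-1.1, 0.5, 7.2]
gripper_width: 0.0439
finger_force: 40.8
```

Emit:
arm_command(
  motion=[
    {"x":0,"y":0,"z":1,"ax":0,"ay":0,"az":0,"grip":4},
    {"x":0,"y":0,"z":3,"ax":0,"ay":0,"az":0,"grip":4},
    {"x":0,"y":0,"z":5.5,"ax":0,"ay":0,"az":0,"grip":4},
    {"x":0,"y":0,"z":8,"ax":0,"ay":0,"az":0,"grip":4},
    {"x":0,"y":0,"z":9,"ax":0,"ay":0,"az":0,"grip":4},
    {"x":-0.4,"y":1.3,"z":9,"ax":0,"ay":0,"az":0,"grip":4},
    {"x":-1.3,"y":4,"z":9,"ax":0,"ay":0,"az":0,"grip":4},
    {"x":-2.5,"y":7.5,"z":9,"ax":0,"ay":0,"az":0,"grip":4},
  ],
)

```text
time: 19.37
tcp_pos: [0.5837, 0.0815, 0.1232]
ee_rot: [[-1.0, 0.003, -0.0], [0.003, 1.0, -0.0], [0.0, -0.0, -1.0]]
ft_force: [1.1, 0.8, -1.9]
gripper_width: 0.0444
finger_force: 41.4
```

Emit:
arm_command(
  motion=[
    {"x":-1.3,"y":3.8,"z":0,"ax":0,"ay":0,"az":0,"grip":4},
    {"x":-2.6,"y":7.8,"z":0,"ax":0,"ay":0,"az":0,"grip":4},
    {"x":-4,"y":11.8,"z":0,"ax":0,"ay":0,"az":0,"grip":4},
    {"x":-5.2,"y":15.5,"z":0,"ax":0,"ay":0,"az":0,"grip":4},
    {"x":-6.2,"y":18.5,"z":0,"ax":0,"ay":0,"az":0,"grip":4},
    {"x":-6.9,"y":20.4,"z":0,"ax":0,"ay":0,"az":0,"grip":4},
    {"x":-6.9,"y":20.4,"z":0,"ax":0,"ay":0,"az":0,"grip":4},
    {"x":-6.9,"y":20.4,"z":-2,"ax":0,"ay":0,"az":0,"grip":4},
  ],
)

```text
time: 20.03
tcp_pos: [0.5154, 0.2884, 0.1058]
ee_rot: [[-1.0, -0.003, 0.004], [-0.003, 1.0, 0.002], [-0.004, 0.002, -1.0]]
ft_force: [1.9, -0.3, -1.5]
gripper_width: 0.0441
finger_force: 41.5
```

Emit:
arm_command(
  motion=[
    {"x":0,"y":0,"z":-2,"ax":0,"ay":0,"az":0,"grip":4},
    {"x":0,"y":0,"z":-3.5,"ax":0,"ay":0,"az":0,"grip":4},
    {"x":0,"y":0,"z":-4.5,"ax":0,"ay":0,"az":0,"grip":4},
    {"x":0,"y":0,"z":-5,"ax":0,"ay":0,"az":0,"grip":4},
    {"x":0,"y":0,"z":-5,"ax":0,"ay":0,"az":0,"grip":4},
    {"x":0,"y":0,"z":-5,"ax":0,"ay":0,"az":0,"grip":4},
  ],
)

```text
time: 20.53
tcp_pos: [0.5151, 0.2858, 0.054]
ee_rot: [[-1.0, 0.0, -0.0], [0.0, 1.0, -0.0], [0.0, -0.0, -1.0]]
ft_force: [-0.2, -0.2, -1.7]
gripper_width: 0.0443
finger_force: 41.4
```

Run:
```python
from h import *
s=r.read_state();print(s["tcp_pos"],s["ft_force"])
zb=s["tcp_pos"][2]-.0353+.012
for c in("scene","top"):
    fit(c,"box_mid",s["tcp_pos"][:2],zb)
camera("scene")
fit("scene","balljar_mid",(.527,-.220),.006,False)
fit("scene","bottle_mid",(.469,-.288),.006,False)
fit("scene","belljar_mid",(.535,-.352),.006,False)
camera("top")
fit("top","balljar_mid",(.527,-.220),.006,False)
fit("top","bottle_mid",(.469,-.288),.006,False)
fit("top","belljar_mid",(.535,-.352),.006,False)
```

```text
[0.51505763 0.28575943 0.05396664] [-0.15783829 -0.224269   -1.67677203]
box_mid scene 0.82 [515.8 282.6] res 116 of 372.0
box_mid top none
balljar_mid scene 0.91 [ 524.2 -221.2] res 39 of 753.0
bottle_mid scene 0.81 [ 461.9 -299. ] res 304 of 460.0
belljar_mid scene 0.67 [ 531.6 -355.1] res 77 of 743.0
balljar_mid top 0.7 [ 528.6 -219.3] res 31 of 492.0
bottle_mid top 0.63 [ 470.7 -290. ] res 27 of 490.0
belljar_mid top 0.64 [ 536.  -352.9] res 47 of 585.0
```

Emit:
arm_command(
  motion=[
    {"x":0.05,"y":0,"z":-0.8,"ax":0,"ay":0,"az":0,"grip":4},
    {"x":0.05,"y":0,"z":-1.5,"ax":0,"ay":0,"az":0,"grip":4},
    {"x":0.05,"y":0,"z":-2,"ax":0,"ay":0,"az":0,"grip":4},
    {"x":0.05,"y":0,"z":-2.3,"ax":0,"ay":0,"az":0,"grip":4},
    {"x":0.05,"y":0,"z":-2.45,"ax":0,"ay":0,"az":0,"grip":4},
    {"x":0.05,"y":0,"z":-2.5,"ax":0,"ay":0,"az":0,"grip":4},
    {"x":0.05,"y":0,"z":-2.5,"ax":0,"ay":0,"az":0,"grip":4},
    {"x":0.05,"y":0,"z":-2.5,"ax":0,"ay":0,"az":0,"grip":4},
  ],
)

```text
time: 21.8
tcp_pos: [0.5148, 0.2855, 0.0293]
ee_rot: [[-1.0, -0.0, -0.001], [-0.0, 1.0, -0.001], [0.001, -0.001, -1.0]]
ft_force: [-4.6, -2.3, 9.6]
gripper_width: 0.0442
finger_force: 42.6
```

Emit:
arm_command(
  motion=[
    {"x":0,"y":0,"z":0.05,"ax":0,"ay":0,"az":0,"grip":4.5},
    {"x":0,"y":0,"z":0.05,"ax":0,"ay":0,"az":0,"grip":6},
    {"x":0,"y":0,"z":0.05,"ax":0,"ay":0,"az":0,"grip":8},
    {"x":0,"y":0,"z":0.05,"ax":0,"ay":0,"az":0,"grip":8.5},
    {"x":0,"y":0,"z":1,"ax":0,"ay":0,"az":0,"grip":8.5},
    {"x":0,"y":0,"z":4,"ax":0,"ay":0,"az":0,"grip":8.5},
    {"x":0,"y":0,"z":8,"ax":0,"ay":0,"az":0,"grip":8.5},
    {"x":0,"y":0,"z":12,"ax":0,"ay":0,"az":0,"grip":8.5},
  ],
)

```text
time: 22.47
tcp_pos: [0.5147, 0.2855, 0.1501]
ee_rot: [[-1.0, -0.0, -0.002], [-0.0, 1.0, -0.001], [0.002, -0.001, -1.0]]
ft_force: [1.1, 0.5, -0.5]
gripper_width: 0.0849
finger_force: 0.0
```

Emit:
arm_command(
  motion=[
    {"x":0,"y":-4,"z":4,"ax":0,"ay":0,"az":0,"grip":8.5},
    {"x":0,"y":-8,"z":5,"ax":0,"ay":0,"az":0,"grip":8.5},
    {"x":0,"y":-12,"z":5,"ax":0,"ay":0,"az":0,"grip":8.5},
    {"x":0,"y":-16,"z":5,"ax":0,"ay":0,"az":0,"grip":8.5},
    {"x":0,"y":-20,"z":5,"ax":0,"ay":0,"az":0,"grip":8.5},
    {"x":0,"y":-24,"z":5,"ax":0,"ay":0,"az":0,"grip":8.5},
    {"x":0,"y":-28,"z":5,"ax":0,"ay":0,"az":0,"grip":8.5},
    {"x":0,"y":-32,"z":5,"ax":0,"ay":0,"az":0,"grip":8.5},
  ],
)

```text
time: 23.13
tcp_pos: [0.5151, -0.0339, 0.1998]
ee_rot: [[-1.0, -0.0, 0.001], [-0.0, 1.0, -0.0], [-0.001, -0.0, -1.0]]
ft_force: [1.6, -0.4, 0.2]
gripper_width: 0.085
finger_force: 0.0
```

Run:
```python
from h import *
for c in("scene","top"):
    fit(c,"box_mid",(.515,.2855),.006)
    u,v=proj(c,(.515,.285,.02)).astype(int)
    i=camera(c)[v-40:v+40,u-50:u+50];cv2.imwrite(f"pics/pad_{c}.png",np.uint8(np.clip(255*(cv2.resize(i,None,fx=4,fy=4,interpolation=2)/255.)**.6,0,255)))
cv2.imwrite("pics/pad.png",np.hstack([cv2.imread(f"pics/pad_{c}.png") for c in("scene","top")]))
```

```text
box_mid scene 0.56 [512.8 282.9] res 37 of 435.0
box_mid top 0.62 [517.6 284.6] res 35 of 206.0
```

View pics/pad.png

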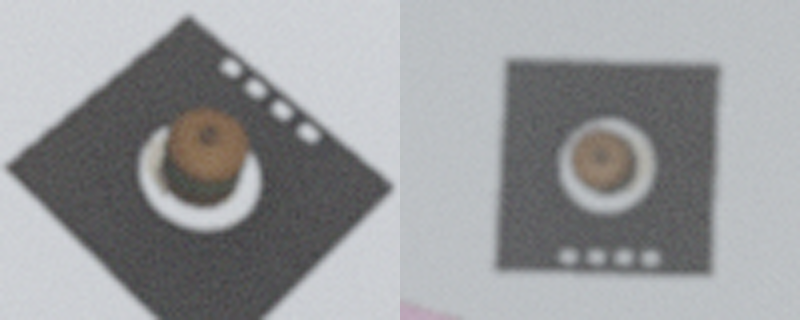

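The box stands inside the white disc in both crops, with a little parallax in the top view. Now I'll put the vessels back, starting with the balljar.

Emit:
arm_command(
  motion=[
    {"x":0.2,"y":-4,"z":0,"ax":0,"ay":0,"az":0,"grip":8.5},
    {"x":0.5,"y":-8,"z":0,"ax":0,"ay":0,"az":0,"grip":8.5},
    {"x":0.8,"y":-12,"z":0,"ax":0,"ay":0,"az":0,"grip":8.5},
    {"x":1.1,"y":-16,"z":-1,"ax":0,"ay":0,"az":0,"grip":8.5},
    {"x":1.2,"y":-18.2,"z":-3,"ax":0,"ay":0,"az":0,"grip":8.5},
    {"x":1.2,"y":-18.5,"z":-4,"ax":0,"ay":0,"az":0,"grip":8.5},
    {"x":1.2,"y":-18.5,"z":-4,"ax":0,"ay":0,"az":0,"grip":8.5},
    {"x":1.2,"y":-18.5,"z":-4,"ax":0,"ay":0,"az":0,"grip":8.5},
  ],
  force=60,
)

```text
time: 24.1
tcp_pos: [0.5274, -0.2154, 0.1585]
ee_rot: [[-1.0, -0.002, -0.002], [-0.002, 1.0, 0.001], [0.002, 0.001, -1.0]]
ft_force: [0.5, -0.1, 0.8]
gripper_width: 0.0853
finger_force: 0.0
```

Emit:
arm_command(
  motion=[
    {"x":0,"y":0,"z":-2,"ax":0,"ay":0,"az":0,"grip":8.5},
    {"x":0,"y":0,"z":-4,"ax":0,"ay":0,"az":0,"grip":8.5},
    {"x":0,"y":0,"z":-5.2,"ax":0,"ay":0,"az":0,"grip":8.5},
    {"x":0,"y":0,"z":-5.2,"ax":0,"ay":0,"az":0,"grip":8.5},
    {"x":0,"y":0,"z":-5.2,"ax":0,"ay":0,"az":0,"grip":8.5},
  ],
)

```text
time: 24.52
tcp_pos: [0.5279, -0.2154, 0.1076]
ee_rot: [[-1.0, -0.003, 0.0], [-0.003, 1.0, 0.0], [-0.0, 0.0, -1.0]]
ft_force: [0.8, 0.0, 0.4]
gripper_width: 0.0852
finger_force: 0.0
```

Emit:
arm_command(
  motion=[
    {"x":-0.05,"y":-0.4,"z":0,"ax":0,"ay":0,"az":0,"grip":8.5},
    {"x":-0.05,"y":-0.4,"z":0,"ax":0,"ay":0,"az":0,"grip":8},
    {"x":-0.05,"y":-0.4,"z":0,"ax":0,"ay":0,"az":0,"grip":6.5},
    {"x":-0.05,"y":-0.4,"z":0,"ax":0,"ay":0,"az":0,"grip":5.5},
    {"x":-0.05,"y":-0.4,"z":0,"ax":0,"ay":0,"az":0,"grip":4.5},
    {"x":-0.05,"y":-0.4,"z":0,"ax":0,"ay":0,"az":0,"grip":4.5},
    {"x":-0.05,"y":-0.4,"z":0,"ax":0,"ay":0,"az":0,"grip":4.5},
    {"x":-0.05,"y":-0.4,"z":0,"ax":0,"ay":0,"az":0,"grip":4.5},
  ],
)

```text
time: 25.18
tcp_pos: [0.5274, -0.221, 0.1078]
ee_rot: [[-1.0, -0.0, 0.002], [-0.0, 1.0, -0.0], [-0.002, -0.0, -1.0]]
ft_force: [-0.0, 1.8, 7.1]
gripper_width: 0.0483
finger_force: 61.4
```

Emit:
arm_command(
  motion=[
    {"x":0,"y":0,"z":0,"ax":0,"ay":0,"az":0,"grip":4.5},
    {"x":0,"y":0,"z":1,"ax":0,"ay":0,"az":0,"grip":4.5},
    {"x":0,"y":0,"z":3,"ax":0,"ay":0,"az":0,"grip":4.5},
    {"x":0,"y":0,"z":5,"ax":0,"ay":0,"az":0,"grip":4.5},
    {"x":0,"y":0,"z":7,"ax":0,"ay":0,"az":0,"grip":4.5},
    {"x":0,"y":0,"z":8,"ax":0,"ay":0,"az":0,"grip":4.5},
    {"x":0,"y":0,"z":8,"ax":0,"ay":0,"az":0,"grip":4.5},
    {"x":0,"y":0,"z":8,"ax":0,"ay":0,"az":0,"grip":4.5},
  ],
)

```text
time: 25.85
tcp_pos: [0.5269, -0.2211, 0.1867]
ee_rot: [[-1.0, -0.0, 0.0], [-0.0, 1.0, -0.0], [-0.0, -0.0, -1.0]]
ft_force: [-0.2, 0.4, -4.6]
gripper_width: 0.0484
finger_force: 63.0
```

Emit:
arm_command(
  motion=[
    {"x":0.4,"y":1.5,"z":0,"ax":0,"ay":0,"az":0,"grip":4.5},
    {"x":1,"y":4.5,"z":0,"ax":0,"ay":0,"az":0,"grip":4.5},
    {"x":2,"y":8.3,"z":0,"ax":0,"ay":0,"az":0,"grip":4.5},
    {"x":3,"y":12.5,"z":0,"ax":0,"ay":0,"az":0,"grip":4.5},
    {"x":4.2,"y":17,"z":0,"ax":0,"ay":0,"az":0,"grip":4.5},
    {"x":5.2,"y":21,"z":0,"ax":0,"ay":0,"az":0,"grip":4.5},
    {"x":6.3,"y":25,"z":0,"ax":0,"ay":0,"az":0,"grip":4.5},
    {"x":6.9,"y":28,"z":0,"ax":0,"ay":0,"az":0,"grip":4.5},
  ],
)

```text
time: 26.52
tcp_pos: [0.5956, 0.0615, 0.185]
ee_rot: [[-1.0, -0.001, -0.002], [-0.001, 1.0, -0.0], [0.002, -0.0, -1.0]]
ft_force: [0.6, -1.6, -3.6]
gripper_width: 0.0485
finger_force: 63.2
```

Emit:
arm_command(
  motion=[
    {"x":0.2,"y":1.2,"z":0,"ax":0,"ay":0,"az":0,"grip":4.5},
    {"x":0.2,"y":1.6,"z":-2,"ax":0,"ay":0,"az":0,"grip":4.5},
    {"x":0.2,"y":1.6,"z":-4,"ax":0,"ay":0,"az":0,"grip":4.5},
    {"x":0.2,"y":1.6,"z":-5.5,"ax":0,"ay":0,"az":0,"grip":4.5},
    {"x":0.2,"y":1.6,"z":-6.3,"ax":0,"ay":0,"az":0,"grip":4.5},
    {"x":0.2,"y":1.6,"z":-6.3,"ax":0,"ay":0,"az":0,"grip":4.5},
    {"x":0.2,"y":1.6,"z":-6.3,"ax":0,"ay":0,"az":0,"grip":4.5},
    {"x":0.2,"y":1.6,"z":-6.3,"ax":0,"ay":0,"az":0,"grip":4.5},
  ],
)

```text
time: 27.18
tcp_pos: [0.5983, 0.0748, 0.1244]
ee_rot: [[-1.0, 0.0, 0.001], [0.0, 1.0, -0.0], [-0.001, -0.0, -1.0]]
ft_force: [0.6, -0.1, -3.7]
gripper_width: 0.0484
finger_force: 63.6
```

Emit:
arm_command(
  motion=[
    {"x":0,"y":0,"z":-0.5,"ax":0,"ay":0,"az":0,"grip":4.5},
    {"x":0,"y":0,"z":-0.8,"ax":0,"ay":0,"az":0,"grip":4.5},
    {"x":0,"y":0,"z":-1,"ax":0,"ay":0,"az":0,"grip":4.5},
    {"x":0,"y":0,"z":-1.1,"ax":0,"ay":0,"az":0,"grip":4.5},
    {"x":0,"y":0,"z":-1.1,"ax":0,"ay":0,"az":0,"grip":4.5},
    {"x":0,"y":0,"z":-1.1,"ax":0,"ay":0,"az":0,"grip":4.5},
  ],
)

```text
time: 27.68
tcp_pos: [0.5984, 0.075, 0.1138]
ee_rot: [[-1.0, -0.0, 0.002], [-0.0, 1.0, -0.0], [-0.002, -0.0, -1.0]]
ft_force: [-2.3, -0.8, 5.8]
gripper_width: 0.0486
finger_force: 64.3
```

Emit:
arm_command(
  motion=[
    {"x":0,"y":0,"z":0,"ax":0,"ay":0,"az":0,"grip":5.5},
    {"x":0,"y":0,"z":0,"ax":0,"ay":0,"az":0,"grip":7},
    {"x":0,"y":0,"z":0,"ax":0,"ay":0,"az":0,"grip":8.5},
    {"x":0,"y":0,"z":0,"ax":0,"ay":0,"az":0,"grip":8.5},
    {"x":0,"y":0,"z":1,"ax":0,"ay":0,"az":0,"grip":8.5},
    {"x":0,"y":0,"z":3.5,"ax":0,"ay":0,"az":0,"grip":8.5},
    {"x":0,"y":0,"z":6,"ax":0,"ay":0,"az":0,"grip":8.5},
    {"x":0,"y":0,"z":8,"ax":0,"ay":0,"az":0,"grip":8.5},
  ],
)

```text
time: 28.35
tcp_pos: [0.5981, 0.075, 0.1951]
ee_rot: [[-1.0, -0.0, 0.001], [-0.0, 1.0, 0.0], [-0.001, 0.0, -1.0]]
ft_force: [0.8, -0.7, -0.5]
gripper_width: 0.0851
finger_force: 0.0
```

Emit:
arm_command(
  motion=[
    {"x":-0.4,"y":-3,"z":0,"ax":0,"ay":0,"az":0,"grip":8.5},
    {"x":-1,"y":-7,"z":0,"ax":0,"ay":0,"az":0,"grip":8.5},
    {"x":-1.6,"y":-11,"z":0,"ax":0,"ay":0,"az":0,"grip":8.5},
    {"x":-2.2,"y":-15,"z":0,"ax":0,"ay":0,"az":0,"grip":8.5},
    {"x":-2.8,"y":-19,"z":0,"ax":0,"ay":0,"az":0,"grip":8.5},
    {"x":-3.4,"y":-23,"z":0,"ax":0,"ay":0,"az":0,"grip":8.5},
    {"x":-4,"y":-27,"z":0,"ax":0,"ay":0,"az":0,"grip":8.5},
    {"x":-4.6,"y":-31,"z":0,"ax":0,"ay":0,"az":0,"grip":8.5},
  ],
)

```text
time: 29.02
tcp_pos: [0.5514, -0.2369, 0.1938]
ee_rot: [[-1.0, -0.0, 0.001], [-0.0, 1.0, -0.0], [-0.001, -0.0, -1.0]]
ft_force: [0.4, 0.5, -0.4]
gripper_width: 0.0851
finger_force: 0.0
```

Emit:
arm_command(
  motion=[
    {"x":-0.5,"y":-4,"z":0,"ax":0,"ay":0,"az":0,"grip":8.5},
    {"x":-1,"y":-8,"z":0,"ax":0,"ay":0,"az":0,"grip":8.5},
    {"x":-1.5,"y":-11,"z":-1,"ax":0,"ay":0,"az":0,"grip":8.5},
    {"x":-1.7,"y":-11.7,"z":-2,"ax":0,"ay":0,"az":0,"grip":8.5},
    {"x":-1.7,"y":-11.7,"z":-3,"ax":0,"ay":0,"az":0,"grip":8.5},
    {"x":-1.7,"y":-11.7,"z":-3,"ax":0,"ay":0,"az":0,"grip":8.5},
    {"x":-1.7,"y":-11.7,"z":-3,"ax":0,"ay":0,"az":0,"grip":8.5},
    {"x":-1.7,"y":-11.7,"z":-3,"ax":0,"ay":0,"az":0,"grip":8.5},
  ],
)

```text
time: 29.68
tcp_pos: [0.5355, -0.3505, 0.1633]
ee_rot: [[-1.0, -0.002, 0.0], [-0.002, 1.0, 0.0], [-0.0, 0.0, -1.0]]
ft_force: [-0.1, -0.0, -0.0]
gripper_width: 0.0851
finger_force: 0.0
```

Emit:
arm_command(
  motion=[
    {"x":0,"y":0,"z":-2,"ax":0,"ay":0,"az":0,"grip":8.5},
    {"x":0,"y":0,"z":-4,"ax":0,"ay":0,"az":0,"grip":8.5},
    {"x":0,"y":0,"z":-5.2,"ax":0,"ay":0,"az":0,"grip":8.5},
    {"x":0,"y":0,"z":-5.2,"ax":0,"ay":0,"az":0,"grip":7},
    {"x":0,"y":0,"z":-5.2,"ax":0,"ay":0,"az":0,"grip":5.5},
    {"x":0,"y":0,"z":-5.2,"ax":0,"ay":0,"az":0,"grip":4.5},
    {"x":0,"y":0,"z":-5.2,"ax":0,"ay":0,"az":0,"grip":3.3},
    {"x":0,"y":0,"z":-5.2,"ax":0,"ay":0,"az":0,"grip":3.3},
  ],
)

```text
time: 30.35
tcp_pos: [0.5359, -0.3523, 0.1125]
ee_rot: [[-1.0, -0.001, 0.002], [-0.001, 1.0, -0.002], [-0.002, -0.002, -1.0]]
ft_force: [-0.5, -0.5, 5.8]
gripper_width: 0.0363
finger_force: 60.9
```

Emit:
arm_command(
  motion=[
    {"x":0,"y":0,"z":0,"ax":0,"ay":0,"az":0,"grip":3.3},
    {"x":0,"y":0,"z":1,"ax":0,"ay":0,"az":0,"grip":3.3},
    {"x":0,"y":0,"z":3,"ax":0,"ay":0,"az":0,"grip":3.3},
    {"x":0,"y":0,"z":5,"ax":0,"ay":0,"az":0,"grip":3.3},
    {"x":0,"y":0,"z":7,"ax":0,"ay":0,"az":0,"grip":3.3},
    {"x":0,"y":0,"z":8,"ax":0,"ay":0,"az":0,"grip":3.3},
    {"x":0,"y":0,"z":8,"ax":0,"ay":0,"az":0,"grip":3.3},
    {"x":0,"y":0,"z":8,"ax":0,"ay":0,"az":0,"grip":3.3},
  ],
)

```text
time: 31.02
tcp_pos: [0.5349, -0.352, 0.1908]
ee_rot: [[-1.0, -0.0, 0.0], [-0.0, 1.0, -0.0], [-0.0, -0.0, -1.0]]
ft_force: [-0.4, 0.4, -4.2]
gripper_width: 0.0362
finger_force: 61.0
```

Run:
```python
from h import *
for c in("scene","top"):
    fit(c,"balljar_mid",(.5985,.075),.012)
```

```text
balljar_mid scene 0.64 [596.1  75.3] res 60 of 951.0
balljar_mid top 0.71 [598.8  76.8] res 25 of 440.0
```

Emit:
arm_command(
  motion=[
    {"x":0.4,"y":1.5,"z":0,"ax":0,"ay":0,"az":0,"grip":3.3},
    {"x":1,"y":4.5,"z":0,"ax":0,"ay":0,"az":0,"grip":3.3},
    {"x":2,"y":8.3,"z":0,"ax":0,"ay":0,"az":0,"grip":3.3},
    {"x":3,"y":12.5,"z":0,"ax":0,"ay":0,"az":0,"grip":3.3},
    {"x":4.1,"y":17,"z":0,"ax":0,"ay":0,"az":0,"grip":3.3},
    {"x":5.1,"y":21,"z":0,"ax":0,"ay":0,"az":0,"grip":3.3},
    {"x":6,"y":25,"z":0,"ax":0,"ay":0,"az":0,"grip":3.3},
    {"x":6.6,"y":28,"z":0,"ax":0,"ay":0,"az":0,"grip":3.3},
  ],
)

```text
time: 31.88
tcp_pos: [0.6008, -0.0687, 0.1902]
ee_rot: [[-1.0, -0.001, -0.001], [-0.001, 1.0, 0.001], [0.001, 0.001, -1.0]]
ft_force: [0.5, 0.2, -2.9]
gripper_width: 0.0366
finger_force: 61.2
```

Emit:
arm_command(
  motion=[
    {"x":0.1,"y":0.8,"z":0,"ax":0,"ay":0,"az":0,"grip":3.3},
    {"x":0.1,"y":1,"z":-2,"ax":0,"ay":0,"az":0,"grip":3.3},
    {"x":0.1,"y":1,"z":-4,"ax":0,"ay":0,"az":0,"grip":3.3},
    {"x":0.1,"y":1,"z":-5.5,"ax":0,"ay":0,"az":0,"grip":3.3},
    {"x":0.1,"y":1,"z":-6.3,"ax":0,"ay":0,"az":0,"grip":3.3},
    {"x":0.1,"y":1,"z":-6.3,"ax":0,"ay":0,"az":0,"grip":3.3},
    {"x":0.1,"y":1,"z":-6.3,"ax":0,"ay":0,"az":0,"grip":3.3},
    {"x":0.1,"y":1,"z":-6.3,"ax":0,"ay":0,"az":0,"grip":3.3},
  ],
)

```text
time: 32.55
tcp_pos: [0.6024, -0.0621, 0.1287]
ee_rot: [[-1.0, 0.0, 0.001], [0.0, 1.0, -0.0], [-0.001, -0.0, -1.0]]
ft_force: [0.4, 0.6, -3.3]
gripper_width: 0.0363
finger_force: 61.6
```

Emit:
arm_command(
  motion=[
    {"x":0,"y":0,"z":-0.5,"ax":0,"ay":0,"az":0,"grip":3.3},
    {"x":0,"y":0,"z":-0.8,"ax":0,"ay":0,"az":0,"grip":3.3},
    {"x":0,"y":0,"z":-1,"ax":0,"ay":0,"az":0,"grip":3.3},
    {"x":0,"y":0,"z":-1.1,"ax":0,"ay":0,"az":0,"grip":3.3},
    {"x":0,"y":0,"z":-1.1,"ax":0,"ay":0,"az":0,"grip":3.3},
    {"x":0,"y":0,"z":-1.1,"ax":0,"ay":0,"az":0,"grip":3.3},
  ],
)

```text
time: 33.05
tcp_pos: [0.6022, -0.0621, 0.1186]
ee_rot: [[-1.0, -0.0, 0.002], [-0.0, 1.0, -0.0], [-0.002, -0.0, -1.0]]
ft_force: [-3.2, -0.6, 10.9]
gripper_width: 0.0367
finger_force: 63.2
```

Emit:
arm_command(
  motion=[
    {"x":0,"y":0,"z":0,"ax":0,"ay":0,"az":0,"grip":4.5},
    {"x":0,"y":0,"z":0,"ax":0,"ay":0,"az":0,"grip":6.5},
    {"x":0,"y":0,"z":0,"ax":0,"ay":0,"az":0,"grip":8.5},
    {"x":0,"y":0,"z":0,"ax":0,"ay":0,"az":0,"grip":8.5},
    {"x":0,"y":0,"z":1,"ax":0,"ay":0,"az":0,"grip":8.5},
    {"x":0,"y":0,"z":3.5,"ax":0,"ay":0,"az":0,"grip":8.5},
    {"x":0,"y":0,"z":6,"ax":0,"ay":0,"az":0,"grip":8.5},
    {"x":0,"y":0,"z":8,"ax":0,"ay":0,"az":0,"grip":8.5},
  ],
)

```text
time: 33.72
tcp_pos: [0.6022, -0.062, 0.1991]
ee_rot: [[-1.0, -0.0, 0.001], [-0.0, 1.0, -0.0], [-0.001, -0.0, -1.0]]
ft_force: [0.9, 0.5, 0.3]
gripper_width: 0.0847
finger_force: 0.0
```

Emit:
arm_command(
  motion=[
    {"x":-1.5,"y":-2.5,"z":0,"ax":0,"ay":0,"az":0,"grip":8.5},
    {"x":-3.5,"y":-6,"z":0,"ax":0,"ay":0,"az":0,"grip":8.5},
    {"x":-6,"y":-10,"z":0,"ax":0,"ay":0,"az":0,"grip":8.5},
    {"x":-8.5,"y":-14,"z":0,"ax":0,"ay":0,"az":0,"grip":8.5},
    {"x":-11,"y":-18,"z":0,"ax":0,"ay":0,"az":0,"grip":8.5},
    {"x":-12.8,"y":-21.5,"z":0,"ax":0,"ay":0,"az":0,"grip":8.5},
    {"x":-13.5,"y":-22.7,"z":0,"ax":0,"ay":0,"az":0,"grip":8.5},
    {"x":-13.5,"y":-22.7,"z":0,"ax":0,"ay":0,"az":0,"grip":8.5},
  ],
)

```text
time: 34.38
tcp_pos: [0.4646, -0.293, 0.1977]
ee_rot: [[-1.0, 0.004, -0.0], [0.004, 1.0, -0.002], [0.0, -0.002, -1.0]]
ft_force: [0.3, 0.3, -0.7]
gripper_width: 0.0849
finger_force: 0.0
```

Emit:
arm_command(
  motion=[
    {"x":0,"y":0,"z":-1,"ax":0,"ay":0,"az":0,"grip":8.5},
    {"x":0,"y":0,"z":-2,"ax":0,"ay":0,"az":0,"grip":8.5},
    {"x":0,"y":0,"z":-2,"ax":0,"ay":0,"az":0,"grip":8.5},
    {"x":0,"y":0,"z":-2,"ax":0,"ay":0,"az":0,"grip":8.5},
    {"x":0,"y":0,"z":-2,"ax":0,"ay":0,"az":0,"grip":8.5},
    {"x":0,"y":0,"z":-2,"ax":0,"ay":0,"az":0,"grip":8.5},
  ],
)

```text
time: 34.88
tcp_pos: [0.4675, -0.2883, 0.1769]
ee_rot: [[-1.0, -0.002, 0.0], [-0.002, 1.0, -0.0], [-0.0, -0.0, -1.0]]
ft_force: [0.4, 1.1, 0.3]
gripper_width: 0.0845
finger_force: 0.0
```

Next I'll descend to z ≈ 0.125 and grasp the bottle.

Emit:
arm_command(
  motion=[
    {"x":0,"y":0,"z":-2,"ax":0,"ay":0,"az":0,"grip":8.5},
    {"x":0,"y":0,"z":-4,"ax":0,"ay":0,"az":0,"grip":8.5},
    {"x":0,"y":0,"z":-5.1,"ax":0,"ay":0,"az":0,"grip":7},
    {"x":0,"y":0,"z":-5.1,"ax":0,"ay":0,"az":0,"grip":5.5},
    {"x":0,"y":0,"z":-5.1,"ax":0,"ay":0,"az":0,"grip":4},
    {"x":0,"y":0,"z":-5.1,"ax":0,"ay":0,"az":0,"grip":3},
    {"x":0,"y":0,"z":-5.1,"ax":0,"ay":0,"az":0,"grip":2},
    {"x":0,"y":0,"z":-5.1,"ax":0,"ay":0,"az":0,"grip":2},
  ],
)

```text
time: 35.55
tcp_pos: [0.4677, -0.2894, 0.1271]
ee_rot: [[-1.0, -0.0, 0.002], [-0.0, 1.0, -0.001], [-0.002, -0.001, -1.0]]
ft_force: [-0.4, 0.2, 4.6]
gripper_width: 0.0247
finger_force: 59.3
```

Emit:
arm_command(
  motion=[
    {"x":0,"y":0,"z":0,"ax":0,"ay":0,"az":0,"grip":2},
    {"x":0,"y":0,"z":1,"ax":0,"ay":0,"az":0,"grip":2},
    {"x":0,"y":0,"z":3,"ax":0,"ay":0,"az":0,"grip":2},
    {"x":0,"y":0,"z":5,"ax":0,"ay":0,"az":0,"grip":2},
    {"x":0,"y":0,"z":6.5,"ax":0,"ay":0,"az":0,"grip":2},
    {"x":0,"y":0,"z":7,"ax":0,"ay":0,"az":0,"grip":2},
    {"x":0,"y":0,"z":7,"ax":0,"ay":0,"az":0,"grip":2},
    {"x":0,"y":0,"z":7,"ax":0,"ay":0,"az":0,"grip":2},
  ],
)

```text
time: 36.22
tcp_pos: [0.4667, -0.2889, 0.1955]
ee_rot: [[-1.0, -0.0, -0.0], [-0.0, 1.0, 0.0], [0.0, 0.0, -1.0]]
ft_force: [0.2, 1.0, -3.2]
gripper_width: 0.0249
finger_force: 59.4
```

Run:
```python
from h import *
for c in("scene","top"):
    fit(c,"belljar_mid",(.602,-.0615),.012)
    fit(c,"bottle_mid",(.4695,-.289),.076,False)
```

```text
belljar_mid scene 0.92 [598.  -64.6] res 101 of 942.0
bottle_mid scene 0.59 [ 466.2 -289.4] res 189 of 641.0
belljar_mid top 0.72 [602.4 -63.3] res 50 of 480.0
bottle_mid top 0.62 [ 462.4 -285.3] res 267 of 287.0
```

Emit:
arm_command(
  motion=[
    {"x":0.4,"y":1.5,"z":0,"ax":0,"ay":0,"az":0,"grip":2},
    {"x":1,"y":4.5,"z":0,"ax":0,"ay":0,"az":0,"grip":2},
    {"x":2,"y":8.3,"z":0,"ax":0,"ay":0,"az":0,"grip":2},
    {"x":3,"y":12.5,"z":0,"ax":0,"ay":0,"az":0,"grip":2},
    {"x":4.2,"y":17,"z":0,"ax":0,"ay":0,"az":0,"grip":2},
    {"x":5.2,"y":21,"z":0,"ax":0,"ay":0,"az":0,"grip":2},
    {"x":6.2,"y":25,"z":0,"ax":0,"ay":0,"az":0,"grip":2},
    {"x":6.9,"y":28,"z":0,"ax":0,"ay":0,"az":0,"grip":2},
  ],
)

```text
time: 37.18
tcp_pos: [0.5361, -0.0065, 0.1956]
ee_rot: [[-1.0, -0.001, -0.0], [-0.001, 1.0, 0.0], [0.0, 0.0, -1.0]]
ft_force: [0.6, -0.1, -2.2]
gripper_width: 0.0246
finger_force: 59.6
```

Emit:
arm_command(
  motion=[
    {"x":0.2,"y":1,"z":0,"ax":0,"ay":0,"az":0,"grip":2},
    {"x":0.2,"y":1.3,"z":-1.5,"ax":0,"ay":0,"az":0,"grip":2},
    {"x":0.2,"y":1.3,"z":-3,"ax":0,"ay":0,"az":0,"grip":2},
    {"x":0.2,"y":1.3,"z":-4.5,"ax":0,"ay":0,"az":0,"grip":2},
    {"x":0.2,"y":1.3,"z":-5.2,"ax":0,"ay":0,"az":0,"grip":2},
    {"x":0.2,"y":1.3,"z":-5.2,"ax":0,"ay":0,"az":0,"grip":2},
    {"x":0.2,"y":1.3,"z":-5.2,"ax":0,"ay":0,"az":0,"grip":2},
    {"x":0.2,"y":1.3,"z":-5.2,"ax":0,"ay":0,"az":0,"grip":2},
  ],
)

```text
time: 37.85
tcp_pos: [0.5384, 0.0037, 0.1445]
ee_rot: [[-1.0, 0.0, 0.001], [0.0, 1.0, -0.0], [-0.001, -0.0, -1.0]]
ft_force: [-0.5, 0.2, -2.8]
gripper_width: 0.0246
finger_force: 59.9
```

Emit:
arm_command(
  motion=[
    {"x":-0.1,"y":0,"z":-0.5,"ax":0,"ay":0,"az":0,"grip":2},
    {"x":-0.1,"y":0,"z":-0.8,"ax":0,"ay":0,"az":0,"grip":2},
    {"x":-0.1,"y":0,"z":-1,"ax":0,"ay":0,"az":0,"grip":2},
    {"x":-0.1,"y":0,"z":-1.15,"ax":0,"ay":0,"az":0,"grip":2},
    {"x":-0.1,"y":0,"z":-1.2,"ax":0,"ay":0,"az":0,"grip":2},
    {"x":-0.1,"y":0,"z":-1.2,"ax":0,"ay":0,"az":0,"grip":2},
  ],
)

```text
time: 38.35
tcp_pos: [0.5372, 0.0039, 0.1331]
ee_rot: [[-1.0, -0.0, 0.002], [-0.0, 1.0, -0.0], [-0.002, -0.0, -1.0]]
ft_force: [-2.9, 0.0, 10.0]
gripper_width: 0.0247
finger_force: 61.5
```

Contact felt, so I'll release, rise and move clear.

Emit:
arm_command(
  motion=[
    {"x":0,"y":0,"z":0,"ax":0,"ay":0,"az":0,"grip":3},
    {"x":0,"y":0,"z":0,"ax":0,"ay":0,"az":0,"grip":5},
    {"x":0,"y":0,"z":0,"ax":0,"ay":0,"az":0,"grip":7},
    {"x":0,"y":0,"z":0,"ax":0,"ay":0,"az":0,"grip":8.5},
    {"x":0,"y":0,"z":1,"ax":0,"ay":0,"az":0,"grip":8.5},
    {"x":0,"y":0,"z":4,"ax":0,"ay":0,"az":0,"grip":8.5},
    {"x":0,"y":0,"z":8,"ax":0,"ay":0,"az":0,"grip":8.5},
    {"x":0,"y":0,"z":10,"ax":0,"ay":0,"az":0,"grip":8.5},
  ],
)

```text
time: 39.02
tcp_pos: [0.5377, 0.004, 0.2361]
ee_rot: [[-1.0, -0.0, 0.004], [-0.0, 1.0, -0.0], [-0.004, -0.0, -1.0]]
ft_force: [0.9, 0.3, 0.7]
gripper_width: 0.0852
finger_force: 0.0
```

Emit:
arm_command(
  motion=[
    {"x":-1,"y":-3,"z":0,"ax":0,"ay":0,"az":0,"grip":8.5},
    {"x":-2,"y":-7,"z":0,"ax":0,"ay":0,"az":0,"grip":8.5},
    {"x":-3,"y":-11,"z":0,"ax":0,"ay":0,"az":0,"grip":8.5},
    {"x":-4,"y":-15,"z":0,"ax":0,"ay":0,"az":0,"grip":8.5},
    {"x":-5,"y":-19,"z":0,"ax":0,"ay":0,"az":0,"grip":8.5},
    {"x":-6,"y":-22,"z":0,"ax":0,"ay":0,"az":0,"grip":8.5},
    {"x":-7,"y":-24,"z":0,"ax":0,"ay":0,"az":0,"grip":8.5},
    {"x":-7,"y":-25,"z":0,"ax":0,"ay":0,"az":0,"grip":8.5},
  ],
)

```text
time: 39.68
tcp_pos: [0.4653, -0.2484, 0.2326]
ee_rot: [[-1.0, 0.003, -0.0], [0.003, 1.0, -0.001], [0.0, -0.001, -1.0]]
ft_force: [0.3, -0.2, 0.3]
gripper_width: 0.0848
finger_force: 0.0
```

Emit:
arm_command(
  motion=[
    {"x":0,"y":0,"z":0,"ax":0,"ay":0,"az":0,"grip":8.5},
    {"x":0,"y":0,"z":0,"ax":0,"ay":0,"az":0,"grip":8.5},
    {"x":0,"y":0,"z":0,"ax":0,"ay":0,"az":0,"grip":8.5},
  ],
)

```text
time: 39.93
tcp_pos: [0.4674, -0.245, 0.232]
ee_rot: [[-1.0, -0.001, 0.0], [-0.001, 1.0, 0.0], [-0.0, 0.0, -1.0]]
ft_force: [-0.1, 1.2, 0.8]
gripper_width: 0.0851
finger_force: 0.0
```

Run:
```python
from h import *
for c in("scene","top"):
    i=camera(c)
    for n,p in dict(belljar_mid=(.602,-.0615),bottle_mid=(.5395,.004),balljar_mid=(.599,.0755)).items(): fit(c,n,p,.012,False)
    print([np.round(plane(c,d["location"],.0345)*1000,1) for d in models.pinpoint(c,"vial_mid")[:2]])
    u,v=proj(c,(.56,.12 if c=="scene" else .07,.03)).astype(int)
    j=cv2.resize(i[v-85:v+85,u-110:u+110],(400,309),interpolation=2);cv2.imwrite(f"pics/f_{c}.png",np.uint8(np.clip(255*(j/255.)**.6,0,255)))
cv2.imwrite("pics/final.png",np.hstack([cv2.imread(f"pics/f_{c}.png") for c in("scene","top")]))
```

```text
belljar_mid scene 0.57 [599.1 -63.1] res 116 of 933.0
bottle_mid scene 0.6 [522.  -19.2] res 328 of 588.0
balljar_mid scene 0.79 [596.   75.8] res 51 of 953.0
[array([485.1,  82.6,  34.5])]
belljar_mid top 0.95 [600.9 -62.3] res 54 of 469.0
bottle_mid top 0.92 [540.    2.5] res 23 of 423.0
balljar_mid top 0.9 [597.6  75.3] res 30 of 435.0
[array([493.7,  88.6,  34.5])]
```

View pics/final.png

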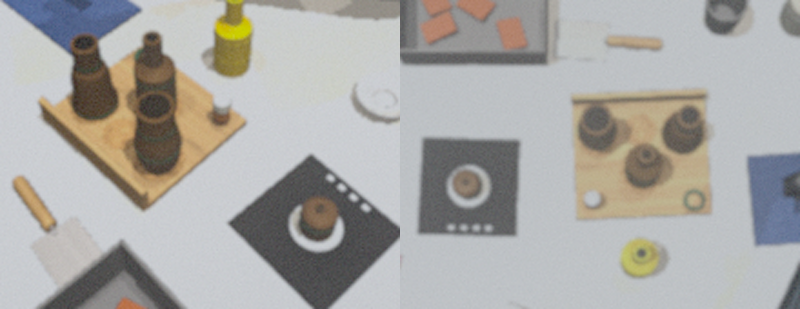

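All three vessels are upright on their spots, within about 2–3 mm of their first fits in the top view. The box is on the disc, and the vial and bangle look undisturbed.

```bash
python3 -c "
from plant import workorder
print(workorder.finish_job())"
```

```text
the job is handed in; nothing more can be done
None
```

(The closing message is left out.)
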